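# Close up three cells of a fork-lift battery

### The arm

A 6-joint arm with a two-finger parallel gripper is mounted at the origin on the work surface. World frame = base frame: x ahead of the robot, y to its left, z up, the work surface at z = 0. Lengths are in m, angles in rad, forces in N, time in s.
With the tool pointing down it reaches from about 0.375 to 0.975 m from the base axis. Payload 3.8 kg.
Tool frame: the origin (TCP) lies midway between the tips of the shut fingers; the grasp point (between the pads) lies 19 mm behind it (r.grasp_offset is the z of the grasp point in the tool frame, in m); z points along the fingers, y is the line along which they close (so a half turn about z gives the same grasp; the last joint's range is limited). The gripper opens to 88 mm and grips with 3 to 60 N. Pads are 18 mm wide; open, the fingers measure 123 mm over their backs; the gripper's body (75 mm by 187 mm) begins 45 mm behind the grasp point.
Start: joints at [-0.037, 0.264, 1.604, -0, 1.274, -0.037], TCP at [0.675, -0, 0.214] pointing down, gripper open.
Joint ranges: [-2.63, 2.63], [-0.94, 2.18], [0.31, 2.57], [-1.31, 4.45], [0, 2.66], [-2.55, 2.55]. Speed limits (rad/s): [2.57, 2.57, 3.14, 3.14, 3.14, 3.14].

### API

Orientations are given as [roll, pitch, yaw] about the fixed x, y, z axes, in that order (R = Rz(yaw) Ry(pitch) Rx(roll)).
In Python, from plant import r, imaging gives the robot as it stands.
- The arm moves only by the shell command python3 -m pendant 'ROWS' [OPENING] [FORCE]. ROWS is JSON, a list of rows, each a list of 4 numbers: the shift along the world's x, y, z scaled (see below), then the turn about the world's z scaled (see below). In form: [[dx, dy, dz, turn], ...]. A call has 1 to 5 rows; each row is the pose to reach, as a shift and turn from the pose commanded when the call began; what a row does not reach only later rows make up. The controller multiplies each number of a shift by 10 cm and each number of a turn by 45 degrees. A row lasts 1/10 s, in which the tool goes at most 50 mm and 8.59 degrees, less where a joint would pass 70% of its speed; a pose out of reach is approached as far as the arm can. A call with a number of a shift or a turn outside -1 to 1 is refused whole. A call with a gripper value outside its range is refused whole. OPENING is the closure, from 0 (fully open) to 1 (shut), set as the call begins (- or left out, the last holds). The fingers move at their own pace and stop on an object; FORCE is the grip in N (left out, the last holds). Time passes only in rows, so rows that repeat a pose let the fingers close. It gives the time, the measured TCP pose, the force, the opening and the grip force at its end, in the units of the state.
- r.observe(): the state, without advancing time (a new reading comes with each control period).
- imaging.capture(name): name is "scene" or "side" or "wrist"; returns the picture (420x560x3 uint8, red, green, blue); there is no depth.
- imaging.get_calibration(name): a dict with "intrinsics" (3x3 intrinsics, pixels), "xyz" and "rotation" of the camera in the world. Camera axes: x right, y down, z forward; pixel columns grow to the right and rows downward; lengths in m; the calibration is good to about 2 mm. A picture is of the moment at which its call begins: read the wrist's pose just before it. get_calibration takes no time and is no camera call; for the wrist camera it gives the pose at the moment of the call.
- r.close_job(): hands the job in; it is judged then, once.
The state is a dict: "t": time; "joint_pos": joint angles; "qd": joint speeds; "effort": joint torques, N m; "position": TCP position; "ee_rot": TCP orientation; "wrist_force": force on the tool from outside, world axes, zero at the start; "torque": the same for the moment, N m; "gripper_width": finger opening in m; "grasp_force": force on a finger pad.
Only numpy, scipy, OpenCV 4.12 (cv2) and the standard library are available. Lean on these libraries where they do the work, as an engineer would, in place of code of your own. Each camera call takes 0.05 s, during which the arm holds its last target. There are 200 camera calls.

### The job

Close up this fork-lift battery trough after its service. First put the orange level probe into the open vent of the pilot cell (yellow ring), the black vent plug into the other open vent, and stand the red cap over the red-ringed positive post. Only when all three are seated, lay the bare copper link down over the two unringed bare posts side by side, and last drop the long black cover over the link and both posts, leaving everything fully seated and the spanner and jar where they are.

Things in the scene. Friction and masses are not known exactly. Their poses are not given: they have to be found in the camera images.
- link: bare copper bar lying flat, 119 long (y) x 28 wide x 6 thick, 150 g, a slot 24 long x 18 wide 41.5 from its middle towards each end; same either way round. Origin: centre of its underside. It goes, parallel to tray y, over the two bare posts at tray x -68, y +83 and y 0 (middle at x -68, y +41.5). Seated it lies on their lead shoulders, underside 38 over the tray's origin
- cover: long black plastic link cover, a box open below, standing on its rim: 134 long (y) x 43 wide x 28 tall outside, walls 2.5, a grey dot over each end; same either way round. Origin: centre of its lower rim. It goes over the link and both its posts (middle at tray x -68, y +41.5) until its rim rests on the cell lids
- probe: orange electrolyte level probe standing on its grey stub: round head 42 diameter x 18 tall above a stub 26 diameter x 18 long (foot chamfered 3), yellow and green dot on top. Origin: centre of the stub's underside, z up. Seated in a vent, the head's underside rests on the lid
- plug: black vent plug standing on its grey stub: round head 42 diameter x 16 tall above a stub 26 diameter x 14 long (foot chamfered 3), a small white dot on top, off centre. Origin: centre of the stub's underside, z up. Seated in a vent, the head's underside rests on the lid
- red_cap: red plastic post cap, a cup open below, standing on its rim: 40 diameter x 26 tall, wall 2.5. Origin: centre of its lower rim, z up. It goes over the positive post, which stands on a flat red disc 56 diameter at tray x +68, y +83, until its rim rests on the lid
- tray: battery trough, fixed, dark steel, let into the bench: 246 (x) x 272 (y), rim 55 high. Origin: centre, at bench height; yaw 0: x away from the robot, y to its left. Three pale cells in a row along y, pitch 83, lids 30 over the origin. Post: lead shoulder 30 diameter, 8 tall on the lid, then a stud 12 diameter, 14 tall. A black cover (x +68, y -41.5) and cap (x -68, y -83) are already on
- pilot_cell: the pilot cell, fixed in one of the three places of the row: pale lid 197 x 82, open round vent 35 diameter and 30 deep at its centre, a flat yellow ring 63 outside diameter round it. Origin: below the vent's centre at bench height, lid 30 above; axes as the tray
- open_cell: the other cell with an open vent, fixed in another place of the row: same lid and vent but no ring. Origin: below the vent's centre at bench height, lid 30 above. The third cell of the row, not listed, already has its black plug in
- spanner: steel spanner lying on the bench, 200 long along its x, origin at its underside. Leave alone
- jar: small grease jar with a blue cap, 60 diameter x 50 tall, standing on the bench, origin at the centre of its underside. Leave alone
Things that resemble listed ones, but are neither listed nor needed, are in the scene too. What is meant by the plug is not blue or purple, and is the smaller of those in its own colour.

How it is judged:
On the way, in this order (a step that is already met when the one before it is completed fails the run):
1. the level probe sits in the pilot cell's vent, the black plug in the other open vent and the red cap over the positive post (x of probe in the frame of pilot_cell between -0.008 and 0.008 m and y of probe in the frame of pilot_cell between -0.008 and 0.008 m and z of probe in the frame of pilot_cell between 0.009 and 0.015 m and angle between each of probe, plug, red_cap's own z axis and vertical below 0.1 rad and x of plug in the frame of open_cell between -0.008 and 0.008 m and y of plug in the frame of open_cell between -0.008 and 0.008 m and z of plug in the frame of open_cell between 0.013 and 0.019 m and x of red_cap in the frame of tray between 0.06 and 0.076 m and y of red_cap in the frame of tray between 0.075 and 0.091 m and z of red_cap in the frame of tray between 0.027 and 0.033 m), for 0.2 s.
2. then the copper link lies down on the shoulders of both bare posts (all of step 1 and x of link in the frame of tray between -0.076 and -0.06 m and y of link in the frame of tray between 0.0315 and 0.0515 m and z of link in the frame of tray between 0.035 and 0.041 m and angle between link's own z axis and vertical below 0.1 rad and angle between the y axis of link and the y axis of tray, either way round below 0.15 rad), for 0.2 s.
At the end, for the whole second after the job is handed in: Probe, plug and red cap within 8 mm of vent or post centre; link on both post shoulders and cover over it within 8 mm across, 10 mm along, 0.15 rad of the row; all at seated height within 3 mm, upright within 0.1 rad, at rest; spanner and jar not shifted 25 mm (all of step 2 and x of cover in the frame of tray between -0.076 and -0.06 m and y of cover in the frame of tray between 0.0315 and 0.0515 m and z of cover in the frame of tray between 0.027 and 0.033 m and angle between cover's own z axis and vertical below 0.1 rad and angle between the y axis of cover and the y axis of tray, either way round below 0.15 rad and linear speed of each of link, cover, probe, plug, red_cap below 0.02 m/s and angular speed of each of link, cover, probe, plug, red_cap below 0.2 rad/s); the robot touches nothing.
It fails at once if the spanner is shifted more than 25 mm (distance of spanner from where it was at the start of the episode above 0.025 m).
It fails at once if the grease jar is shifted more than 25 mm (distance of jar from where it was at the start of the episode above 0.025 m).
It also fails if it takes over 128 s, if anything falls off the work surface, if the arm or the gripper's body presses on something with over 40 N, if the wrist force passes 120 N, or if a joint passes its speed limit or range.

## Working session

There is one attempt and no reset: what is moved stays moved. The work goes in short steps, Python scripts to look and compute and a shell command to move; the robot and the scene stay as the last step left them, time stands still between calls to the robot, and variables do not carry over. Pictures are saved under pics/ and viewed, at most 14 in all, crops included, and the job is handed in when it is done.

```bash
mkdir -p pics; ls
cat > h.py <<'E'
import numpy as np, cv2
from plant import r, imaging
def cap(n,f=None):
    c=imaging.get_calibration(n); im=imaging.capture(n)
    if f: cv2.imwrite('pics/'+f+'.png',im[:,:,::-1])
    return im,c
def ray(c,u,v,z):
    K=np.array(c['intrinsics']);R=np.array(c['rotation']);o=np.array(c['xyz'])
    d=R@np.linalg.inv(K)@np.array([u,v,1.]); return o+d*(z-o[2])/d[2]
def proj(c,p):
    K=np.array(c['intrinsics']);R=np.array(c['rotation']);o=np.array(c['xyz'])
    q=K@(R.T@(np.array(p)-o)); return q[:2]/q[2]
E
python3 - <<'E'
from h import *
for n in ['scene','side','wrist']:
    im,c=cap(n,n+'0'); print(n,np.round(c['xyz'],3),np.round(c['rotation'],2).tolist(),np.round(c['intrinsics'],0).tolist())
s=r.observe();print(s)
E
```

```text
pics
scene [0.887 0.448 0.84 ] [-2.52, 0.01, 2.44] [[384.0, 0.0, 287.0], [0.0, 384.0, 214.0], [0.0, 0.0, 1.0]]
side [ 0.26  -0.818  0.574] [-2.12, 0.0, -0.33] [[412.0, 0.0, 276.0], [0.0, 412.0, 211.0], [0.0, 0.0, 1.0]]
wrist [0.674 0.067 0.383] [2.88, 0.0, -0.0] [[295.0, 0.0, 279.0], [0.0, 295.0, 210.0], [0.0, 0.0, 1.0]]
{'t': 0.15, 'joint_pos': array([-3.68254078e-02,  2.64572937e-01,  1.60504304e+00,  2.51165956e-05,
        1.27372935e+00, -3.69112509e-02]), 'qd': array([-0.0017678 , -0.00228615, -0.00344785, -0.00014793, -0.00202887,
       -0.00102097]), 'effort': array([-3.11732474e-04, -5.02845919e+01, -3.57470334e+01,  7.29960459e-02,
        2.49771774e-02, -9.00718305e-05]), 'position': array([6.74403472e-01, 7.92490867e-05, 2.12988227e-01]), 'ee_rot': array([-3.13984206e+00, -8.86659345e-05,  1.57087472e+00]), 'wrist_force': array([ 0.22287031,  0.60405774, -0.20619538]), 'torque': array([-0.03939303,  0.04616136, -0.00465913]), 'grasp_force': 0.0, 'gripper_width': 0.08859114046549217}
```

Run:
```python
s=open('h.py').read()
s=s.replace("R=np.array(c['rotation'])","R=Rotation.from_euler('xyz',c['rotation']).as_matrix()").replace("import numpy","from scipy.spatial.transform import Rotation\nimport numpy",1)
open('h.py','w').write(s)
```

```text
(no output)
```

View pics/scene0.png

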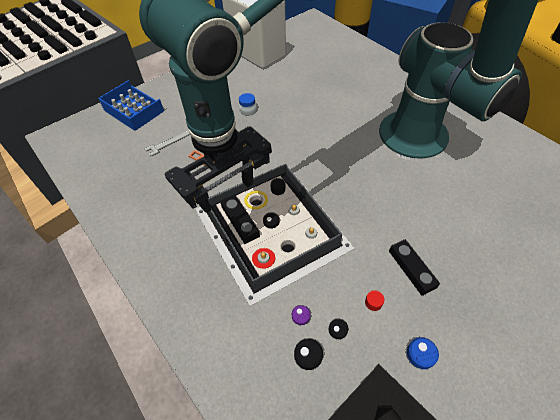

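View pics/side0.png

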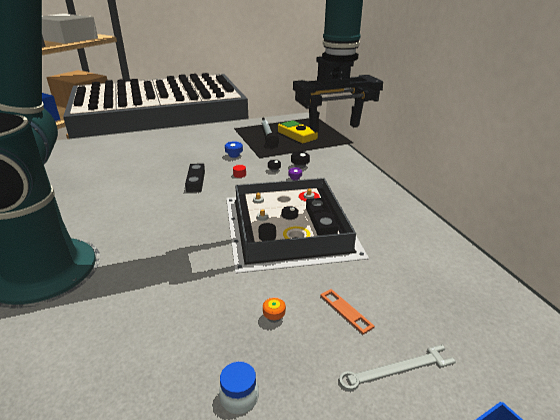

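View pics/wrist0.png

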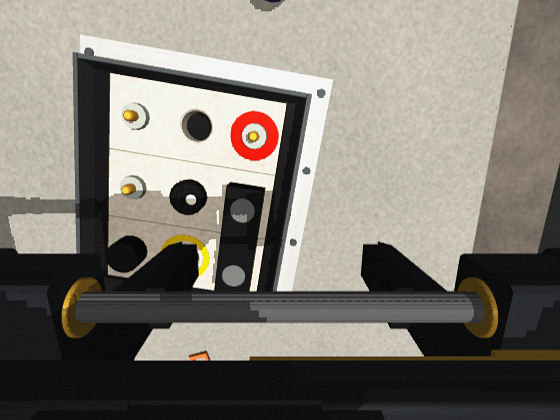

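```bash
cat >> h.py <<'E'
COL={'red':lambda h,s,v:((h<6)|(h>174))&(s>170)&(v>90),'yellow':lambda h,s,v:(h>22)&(h<33)&(s>140)&(v>100),
'orange':lambda h,s,v:(h>5)&(h<20)&(s>140)&(v>110),'blue':lambda h,s,v:(h>100)&(h<125)&(s>150)&(v>80),
'purple':lambda h,s,v:(h>130)&(h<155)&(s>80),'black':lambda h,s,v:(v<60),'white':lambda h,s,v:(s<25)&(v>225),'grey':lambda h,s,v:(s<40)&(v>90)&(v<175)}
def blobs(im,col,roi=None,amin=25):
    h,s,v=[x.astype(int) for x in cv2.split(cv2.cvtColor(im,cv2.COLOR_RGB2HSV))]
    m=COL[col](h,s,v).astype(np.uint8)
    if roi: k=np.zeros_like(m);k[roi[1]:roi[3],roi[0]:roi[2]]=1;m*=k
    out=[]
    for c in cv2.findContours(m,cv2.RETR_EXTERNAL,cv2.CHAIN_APPROX_NONE)[0]:
        a=cv2.contourArea(c)
        if a<amin: continue
        M=cv2.moments(c);out.append((a,M['m10']/M['m00'],M['m01']/M['m00'],cv2.boundingRect(c),c))
    return sorted(out,key=lambda t:-t[0])
E
python3 - <<'E'
from h import *
I={n:(cv2.imread(f'pics/{n}0.png')[:,:,::-1].copy(),imaging.get_calibration(n)) for n in ['scene','side','wrist']}
def show(n,col,z,roi=None,amin=25):
    im,c=I[n]
    for b in blobs(im,col,roi,amin)[:6]: print(n,col,int(b[0]),np.round(b[1:3],1),b[3],'->',np.round(ray(c,b[1],b[2],z)[:2],4))
show('scene','red',.03);show('wrist','red',.03);show('scene','yellow',.03,(230,180,290,220));show('wrist','yellow',.03,(100,220,230,300))
show('side','yellow',.03,(250,200,340,260),10)
show('scene','black',.02,(280,240,450,372));show('scene','purple',.025);show('scene','blue',.03)
show('side','orange',.03);show('side','blue',.05)
show('wrist','black',.03,(180,100,216,145)); show('scene','black',.03,(278,236,300,255),15)
E
```

```text
scene red 327 [263.1 258. ] (252, 248, 23, 20) -> [0.6447 0.0611]
scene red 251 [374.5 300.2] (366, 291, 18, 20) -> [0.5211 0.3065]
wrist red 1762 [253.9 135.3] (231, 111, 47, 49) -> [0.6445 0.0603]
scene yellow 309 [255.6 199.5] (244, 191, 24, 18) -> [ 0.5506 -0.0919]
wrist yellow 356 [191.4 248.7] (161, 235, 48, 41) -> [ 0.5608 -0.0811]
side yellow 57 [294.5 231.6] (283, 226, 27, 13) -> [ 0.5515 -0.0828]
scene black 1162 [413.7 267.1] (389, 240, 51, 55) -> [0.3832 0.308 ]
scene black 671 [308.2 353.8] (294, 339, 29, 31) -> [0.7099 0.2961]
scene black 615 [308.8 257.3] (280, 240, 62, 39) -> [0.556  0.1267]
scene black 284 [338.1 328.6] (329, 319, 20, 21) -> [0.625  0.2981]
scene black 56 [287.4 247.7] (282, 244, 12, 8) -> [0.5782 0.0724]
scene black 46 [378.3 368.6] (372, 364, 15, 8) -> [0.6206 0.4099]
scene purple 268 [300.7 314.7] (292, 305, 19, 20) -> [0.6676 0.224 ]
scene blue 1106 [130.1 106.7] (98, 80, 66, 50) -> [ 0.6301 -0.664 ]
scene blue 1026 [411.   11.3] (377, 0, 70, 33) -> [-0.5426 -0.4609]
scene blue 698 [422.8 352.9] (409, 337, 30, 32) -> [0.531  0.4484]
scene blue 203 [324.8   5.3] (311, 0, 24, 17) -> [-0.308  -0.7332]
scene blue 152 [246.3  99.5] (239, 93, 16, 14) -> [ 0.3201 -0.4453]
side orange 647 [347.2 310.8] (321, 289, 53, 44) -> [ 0.5522 -0.3487]
side orange 379 [273.8 308.3] (263, 298, 23, 22) -> [ 0.4288 -0.3002]
side orange 61 [73.7 73.3] (52, 71, 39, 6) -> [-0.052  1.741]
side blue 998 [237.5 379.4] (220, 362, 36, 36) -> [ 0.3275 -0.4376]
side blue 409 [499.5 412.9] (476, 402, 47, 18) -> [ 0.6494 -0.6015]
side blue 179 [233.2 148.4] (225, 142, 18, 15) -> [0.522  0.3944]
side blue 147 [ 50.9 105.8] (42, 93, 18, 27) -> [-0.0875  1.0737]
wrist black 486 [198.7 125.7] (187, 112, 24, 28) -> [0.5812 0.071 ]
scene black 56 [287.4 247.7] (282, 244, 12, 8) -> [0.582 0.077]
```

```bash
python3 -m pendant '[[-0.2,0.5,0,0.2],[-0.4,1,0,0.4],[-0.5,1,0,0.6],[-0.5,1,0,0.75],[-0.5,1,0,0.75]]' 0.3 20
python3 -m pendant '[[0,0.5,-0.3,0.15],[0,1,-0.6,0.25],[0,1,-0.6,0.25],[0,1,-0.6,0.25]]'
python3 -m pendant '[[0,0.5,-0.1,0],[0,0.5,-0.1,0],[0,0.5,-0.1,0]]'
python3 - <<'E'
from h import *
s=r.observe();print(s['t'],s['position'],s['ee_rot'])
im,c=cap('scene','scene1');cs=c
for col,z,roi in [('red',.013,None),('yellow',.03,(230,180,290,220)),('orange',.027,(120,130,300,220)),('black',.014,(385,236,445,300))]:
    for b in blobs(im,col,roi)[:3]:
        print(col,int(b[0]),np.round(b[1:3],1),b[3],np.round(ray(c,b[1],b[2],z)[:2],4), cv2.minAreaRect(np.array([ray(c,*p[0],.014)[:2] for p in b[4]],np.float32)) if col=='black' else '')
im,c=cap('wrist','wrist1')
im,c=cap('side','side1')
for b in blobs(im,'orange')[:2]: print('side',np.round(b[1:3],1),b[3],np.round(ray(c,b[1],b[2],.027)[:2],4),np.round(ray(c,b[1],b[2],.006)[:2],4))
E
```

```text
t: 0.65
position: [0.6243, 0.1007, 0.2137]
ee_rot: [-3.141, -0.0, 2.162]
wrist_force: [0.1, -0.1, -0.7]
gripper_width: 0.0615
grasp_force: 0.0
t: 1.05
position: [0.6235, 0.201, 0.1514]
ee_rot: [-3.138, -0.002, 2.355]
wrist_force: [0.4, -0.6, -0.1]
gripper_width: 0.0614
grasp_force: 0.0
t: 1.35
position: [0.6258, 0.2494, 0.1448]
ee_rot: [3.141, 0.001, 2.355]
wrist_force: [-0.0, 0.3, -0.2]
gripper_width: 0.0618
grasp_force: 0.0
1.35 [0.62576504 0.24940202 0.14483868] [3.14130401e+00 1.21305094e-03 2.35523095e+00]
red 327 [263.1 258. ] (252, 248, 23, 20) [0.6397 0.0529] 
red 253 [374.6 300.3] (366, 291, 18, 20) [0.5134 0.3037] 
yellow 309 [255.7 199.5] (244, 191, 24, 18) [ 0.5506 -0.0918] 
orange 248 [206.  160.7] (189, 150, 35, 23) [ 0.5727 -0.3008] 
orange 117 [246.8 139.1] (241, 133, 13, 13) [ 0.4289 -0.2959] 
black 1162 [413.7 267. ] (389, 239, 51, 56) [0.3795 0.3069] ((0.37824127078056335, 0.3029986023902893), (0.1401168256998062, 0.05689849704504013), 75.81097412109375)
side [347.2 310.7] (321, 289, 53, 44) [ 0.5539 -0.3459] [ 0.5652 -0.3278]
side [273.9 308.2] (263, 298, 23, 22) [ 0.4298 -0.2973] [ 0.4363 -0.2773]
```

View pics/wrist1.png

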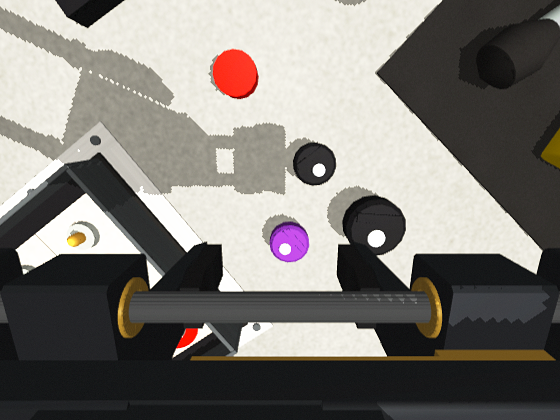

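View pics/scene1.png

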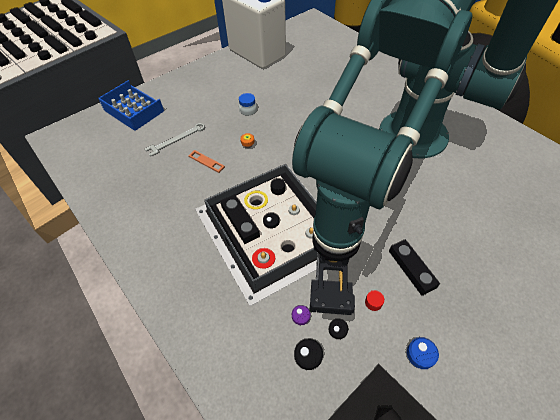

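Run:
```python
from h import *
im=cv2.imread('pics/wrist1.png')[:,:,::-1].copy(); c=imaging.get_calibration('wrist')
for col,z,roi in [('red',.013,(180,30,280,120)),('black',.022,(285,135,340,195))]:
    for b in blobs(im,col,roi)[:1]: print(col,int(b[0]),np.round(b[1:3],1),b[3],np.round(ray(c,b[1],b[2],z)[:2],4))
c=imaging.get_calibration('scene')
im=cv2.imread('pics/scene1.png')[:,:,::-1].copy()
b=blobs(im,'orange',(120,130,300,220))[0]
print(cv2.minAreaRect(np.array([ray(c,*p[0],.006)[:2] for p in b[4]],np.float32)))
b=blobs(im,'grey',(385,236,445,300),10)[:3]
for t in b: print(t[:4],ray(c,t[1],t[2],.028))
```

```text
red 1648 [235.   73.6] (213, 49, 45, 50) [0.513  0.3021]
black 1346 [313.9 163.5] (293, 143, 43, 42) [0.6254 0.2967]
((0.56477952003479, -0.32074475288391113), (0.029255621135234833, 0.11896278709173203), 15.920190811157227)
(3712.5, 414.53432098765427, 267.52534231200895, (385, 236, 60, 64)) [0.38755741 0.31140901 0.028     ]
```

```bash
python3 -m pendant '[[0,0.475,-0.2,0],[0,0.475,-0.6,0],[0,0.475,-1,0],[0,0.475,-1,0]]'
python3 -m pendant '[[0,0,-0.27,0],[0,0,-0.27,0],[0,0,-0.27,0]]'
python3 -m pendant '[[0,0,0,0],[0,0,0,0],[0,0,0,0],[0,0,0,0]]' 0.8 20
```

```text
t: 1.9
position: [0.6202, 0.2941, 0.0376]
ee_rot: [-3.13, -0.004, 2.355]
wrist_force: [-1.2, 0.0, -0.1]
gripper_width: 0.0617
grasp_force: 0.0
t: 2.2
position: [0.6258, 0.2968, 0.0187]
ee_rot: [3.141, 0.0, 2.355]
wrist_force: [-0.2, 0.6, 0.3]
gripper_width: 0.0613
grasp_force: 0.0
t: 2.6
position: [0.6254, 0.2977, 0.0179]
ee_rot: [3.14, 0.0, 2.356]
wrist_force: [0.4, -0.3, 0.1]
gripper_width: 0.0317
grasp_force: 0.0
```

```bash
python3 -m pendant '[[0,0,0,0],[0,0,0,0]]'
python3 - <<'E'
from h import *
im,c=cap('side','s'); im2,_=cap('wrist')
a=cv2.resize(im[110:210,200:360],(640,400),interpolation=cv2.INTER_CUBIC)
cv2.imwrite('pics/m1.png',np.vstack([a,cv2.resize(im2[120:420],(640,200))[:,:]])[:,:,::-1])
E
```

```text
t: 2.8
position: [0.6249, 0.2975, 0.017]
ee_rot: [-3.141, -0.0, 2.356]
wrist_force: [0.4, -0.2, -0.0]
gripper_width: 0.0179
grasp_force: 0.0
```

View pics/m1.png

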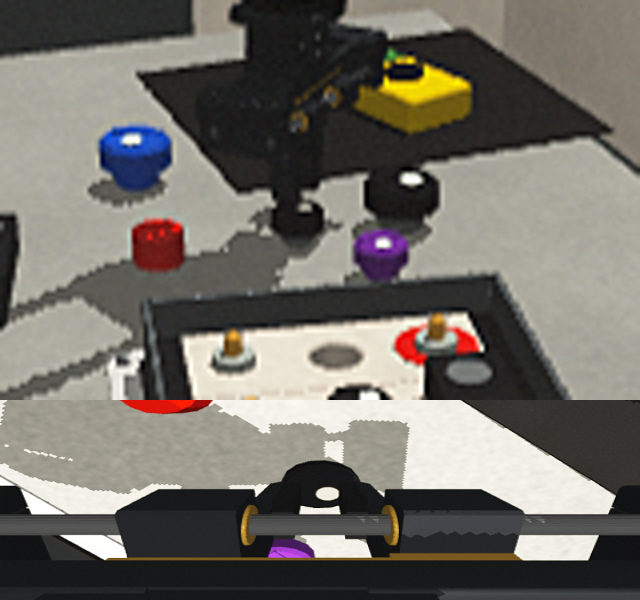

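Run:
```python
from h import *
s=r.observe();p=s['position']
for n in ['wrist','side','scene']:
    c=imaging.get_calibration(n); print(n,np.round(c['xyz'],3),proj(c,p),proj(c,[.625,.2975,.03]),proj(c,[.625,.2975,.014]))
print(p,s['gripper_width'])
im,c=cap('wrist');cv2.imwrite('pics/m2.png',im[120:400,150:410,::-1].repeat(2,0).repeat(2,1))
im,c=cap('side')
for b in blobs(im,'black',(255,150,290,180),10): print(b[:4],ray(c,b[1],b[2],.022))
```

```text
wrist [0.577 0.345 0.187] [280.13751222 242.54181573] [280.27656016 251.14354144] [280.20113896 240.95545623]
side [ 0.26  -0.818  0.574] [273.1278847  165.56539042] [273.13672726 161.74745151] [273.16535014 166.40682942]
scene [0.887 0.448 0.84 ] [337.77098096 328.82756886] [338.33438407 326.76133872] [337.59708283 329.30095676]
[0.62490332 0.29753    0.01690628] 0.017887394420094366
(294.0, 271.39115646258506, 157.25226757369614, (255, 150, 35, 22)) [0.63580627 0.34831887 0.022     ]
```

View pics/m2.png

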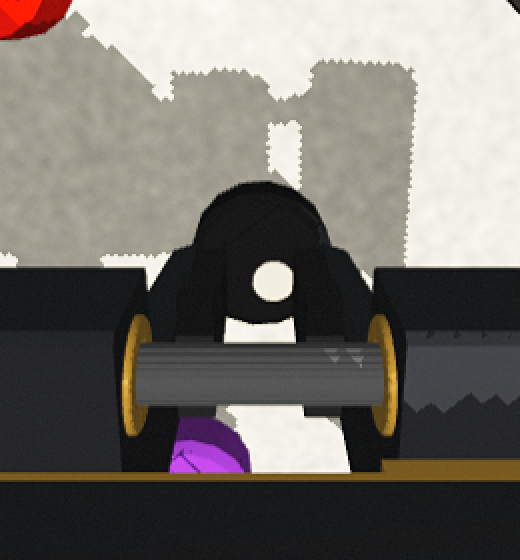

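```bash
python3 -m pendant '[[0,0,0.3,0],[0,0,0.6,0],[0,0,0.6,0]]'
python3 - <<'E'
from h import *
im,c=cap('side')
a=im[90:190,200:350].repeat(4,0).repeat(4,1)
cv2.imwrite('pics/m3.png',a[:,:,::-1]);s=r.observe();print(s['gripper_width'],s['wrist_force'])
E
```

```text
t: 3.3
position: [0.6286, 0.2991, 0.0824]
ee_rot: [3.133, 0.003, 2.356]
wrist_force: [0.1, -0.1, -0.2]
gripper_width: 0.0173
grasp_force: 0.0
0.017303618898483447 [-0.07504748  1.17059147 -0.80917378]
```

View pics/m3.png

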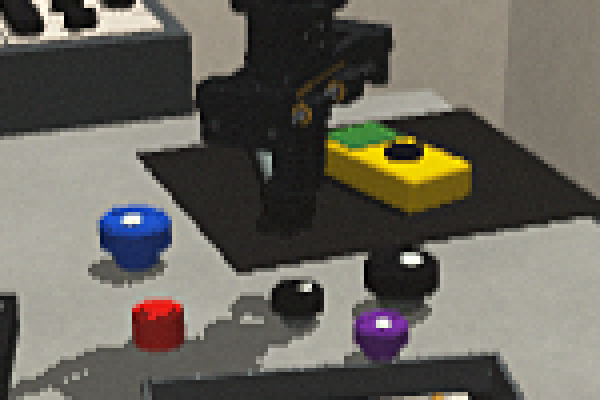

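```bash
python3 -m pendant '[[0,0,0,0],[0,0,-0.3,0],[0,0,-0.65,0],[0,0,-0.65,0],[0,0,-0.65,0]]' 0.3 20
python3 -m pendant '[[0,0,0,0],[0,0,0,0],[0,0,0,0],[0,0,0,0],[0,0,0,0]]' 0.6 20
python3 -m pendant '[[0,0,0.1,0],[0,0,0.1,0]]' 0.3 20
python3 -m pendant '[[0,0,-0.15,0],[0,0,-0.15,0]]' 0.3 20
python3 -m pendant '[[0,0,0,0],[0,0,0,0],[0,0,0,0],[0,0,0,0],[0,0,0,0]]' 0.6 20
```

```text
t: 3.85
position: [0.6232, 0.2967, 0.0101]
ee_rot: [-3.137, -0.002, 2.356]
wrist_force: [0.6, 0.1, 0.4]
gripper_width: 0.0553
grasp_force: 0.0
t: 4.35
position: [0.6252, 0.2976, 0.0126]
ee_rot: [3.141, 0.0, 2.356]
wrist_force: [0.2, -0.4, -0.4]
gripper_width: 0.035
grasp_force: 0.0
t: 4.55
position: [0.6262, 0.298, 0.024]
ee_rot: [3.139, 0.001, 2.356]
wrist_force: [-0.3, -0.0, 1.0]
gripper_width: 0.0491
grasp_force: 0.0
t: 4.75
position: [0.6232, 0.2967, 0.0044]
ee_rot: [-3.138, -0.001, 2.356]
wrist_force: [-0.6, -0.7, 0.2]
gripper_width: 0.0615
grasp_force: 0.0
t: 5.25
position: [0.6252, 0.2976, 0.0072]
ee_rot: [3.141, 0.0, 2.356]
wrist_force: [0.2, -0.7, -0.6]
gripper_width: 0.0354
grasp_force: 0.0
```

Run:
```python
from h import *
im,c=cap('scene'); im2,_=cap('wrist')
a=im[260:380,270:420].repeat(4,0).repeat(4,1)[:330]
b=im2[150:400,150:450].repeat(2,0).repeat(2,1)[:250]
cv2.imwrite('pics/m4.png',np.vstack([a,b])[:,:,::-1])
s=r.observe();print(s['position'],s['gripper_width'],s['grasp_force'],s['wrist_force'])
```

```text
[0.62512153 0.297547   0.00719219] 0.03538345602230067 0.0 [ 0.11267411  0.45293316 -1.00616563]
```

View pics/m4.png

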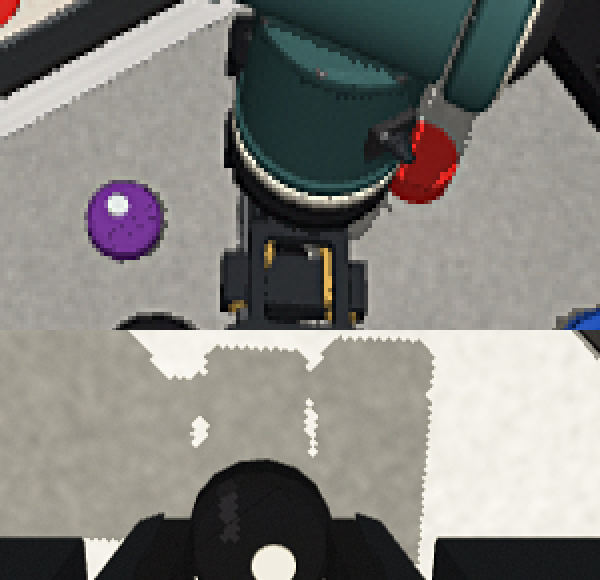

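```bash
python3 -m pendant '[[0,0,0,0],[0,0,0,0],[0,0,0,0],[0,0,0,0],[0,0,0,0]]' 0.9 20
python3 - <<'E'
from h import *
im2,_=cap('wrist')
b=im2[150:420,150:450].repeat(2,0).repeat(2,1)
cv2.imwrite('pics/m5.png',b[:,:,::-1])
E
```

```text
t: 5.85
position: [0.625, 0.2975, 0.007]
ee_rot: [-3.142, -0.0, 2.356]
wrist_force: [-0.4, -0.6, 0.5]
gripper_width: 0.0092
grasp_force: 0.0
```

View pics/m5.png

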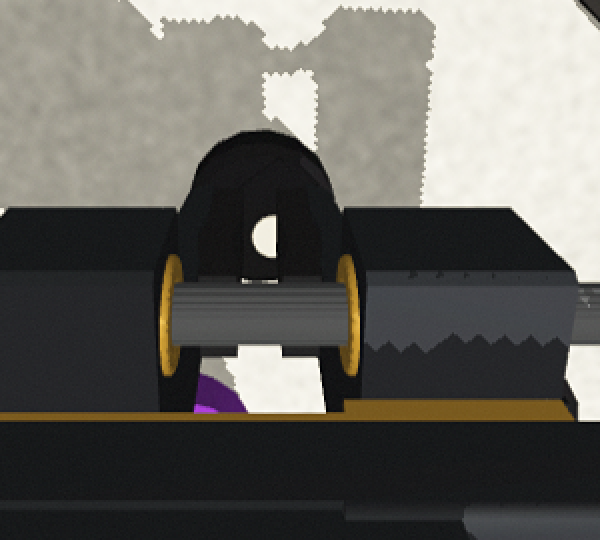

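```bash
python3 -m pendant '[[0,0,0.3,0],[0,0,0.6,0],[0,0,0.6,0]]' 0.3 20
python3 -m pendant '[[-0.5,0,0,0],[-1,0.05,0,0],[-1,0.05,0,0],[-1,0.05,0,0]]'
python3 -m pendant '[[-0.12,0,-0.2,0],[-0.12,0,-0.4,0],[-0.12,0,-0.59,0],[-0.12,0,-0.59,0],[-0.12,0,-0.59,0]]'
python3 -m pendant '[[0,0,0,0],[0,0,0,0],[0,0,0,0],[0,0,0,0],[0,0,0,0]]' 0.8 20
```

```text
t: 6.2
position: [0.6287, 0.2991, 0.0725]
ee_rot: [3.133, 0.003, 2.356]
wrist_force: [0.4, 0.0, 0.8]
gripper_width: 0.0308
grasp_force: 0.0
t: 6.6
position: [0.5233, 0.3023, 0.066]
ee_rot: [-3.14, -0.0, 2.358]
wrist_force: [0.7, 0.7, -0.2]
gripper_width: 0.061
grasp_force: 0.0
t: 7.1
position: [0.5142, 0.3026, 0.008]
ee_rot: [3.141, 0.0, 2.356]
wrist_force: [0.2, 0.2, 0.8]
gripper_width: 0.0613
grasp_force: 0.0
t: 7.6
position: [0.5132, 0.3026, 0.0084]
ee_rot: [3.141, 0.0, 2.356]
wrist_force: [-0.1, 0.4, -0.2]
gripper_width: 0.0239
grasp_force: 0.0
```

```bash
cat > chk.py <<'E'
from h import *
s=r.observe();print(s['t'],np.round(s['position'],4),s['gripper_width'],s['grasp_force'],np.round(s['wrist_force'],1))
for n in ['scene','side']:
    im,c=cap(n)
    for b in blobs(im,'red'): print(n,int(b[0]),np.round(b[1:3],1),b[3])
E
python3 chk.py
python3 -m pendant '[[0,0,0.3,0],[0,0,0.6,0],[0,0,0.6,0]]'
python3 chk.py
```

```text
7.6 [0.5132 0.3026 0.0084] 0.02386393448447109 0.0 [-0.1  0.4 -0.2]
scene 328 [263.1 258. ] (252, 248, 23, 20)
side 92 [239.3 171.3] (233, 165, 13, 12)
side 28 [301.8 196.1] (299, 192, 8, 9)
t: 8.0
position: [0.5164, 0.3044, 0.0728]
ee_rot: [3.133, 0.003, 2.356]
wrist_force: [0.2, -0.6, 0.3]
gripper_width: 0.0173
grasp_force: 0.0
8.0 [0.5164 0.3044 0.0728] 0.017301198184033417 0.0 [ 0.2 -0.6  0.3]
scene 327 [263.1 258. ] (252, 248, 23, 20)
scene 97 [370.7 298.5] (367, 291, 10, 19)
side 117 [239.1 170.6] (233, 165, 13, 13)
side 28 [301.8 196.1] (299, 192, 8, 9)
```

```bash
python3 -m pendant '[[0,0,-0.3,0],[0,0,-0.4,0],[0,0,-0.4,0],[0,0,-0.4,0]]' 1 20
python3 -m pendant '[[0,0,-0.04,0],[0,0,-0.04,0],[0,0,-0.04,0]]'
python3 -m pendant '[[0,0,-0.03,0],[0,0,-0.03,0],[0,0,-0.03,0]]'
python3 -m pendant '[[0,0,-0.03,0],[0,0,-0.03,0],[0,0,-0.03,0]]'
```

```text
t: 8.5
position: [0.5122, 0.302, 0.027]
ee_rot: [-3.139, -0.001, 2.356]
wrist_force: [-0.9, -0.0, -0.7]
gripper_width: 0.0006
grasp_force: 0.0
t: 8.8
position: [0.5134, 0.3027, 0.0245]
ee_rot: [3.141, 0.0, 2.356]
wrist_force: [0.0, 0.2, -0.2]
gripper_width: 0.0003
grasp_force: 0.0
t: 9.1
position: [0.5129, 0.3025, 0.021]
ee_rot: [-3.141, -0.0, 2.356]
wrist_force: [1.5, -0.2, 0.5]
gripper_width: 0.0006
grasp_force: 0.0
t: 9.4
position: [0.5128, 0.3024, 0.0178]
ee_rot: [-3.141, -0.0, 2.356]
wrist_force: [0.1, 0.0, 0.1]
gripper_width: 0.0004
grasp_force: 0.0
```

```bash
for i in 1; do python3 -m pendant '[[0,0,-0.05,0],[0,0,-0.05,0],[0,0,-0.08,0],[0,0,-0.08,0]]'; done
python3 -m pendant '[[0,0,-0.04,0],[0,0,-0.04,0],[0,0,-0.04,0]]'
python3 -m pendant '[[0,0,-0.03,0],[0,0,-0.03,0],[0,0,-0.03,0]]'
python3 - <<'E'
from h import *
im2,c=cap('wrist'); im,_=cap('side')
b=np.hstack([im2[130:330,180:380].repeat(2,0).repeat(2,1),im[110:210,190:290].repeat(4,0).repeat(4,1)])
cv2.imwrite('pics/m6.png',b[:,:,::-1])
E
```

```text
t: 9.8
position: [0.5126, 0.3023, 0.0094]
ee_rot: [-3.141, -0.0, 2.356]
wrist_force: [-0.7, -0.2, 0.3]
gripper_width: 0.0006
grasp_force: 0.0
t: 10.1
position: [0.5128, 0.3024, 0.0058]
ee_rot: [-3.141, -0.0, 2.356]
wrist_force: [-0.4, -1.1, 0.4]
gripper_width: 0.0006
grasp_force: 0.0
t: 10.4
position: [0.5129, 0.3024, 0.0029]
ee_rot: [-3.141, -0.0, 2.356]
wrist_force: [0.2, -0.4, 1.1]
gripper_width: 0.0005
grasp_force: 0.0
```

View pics/m6.png

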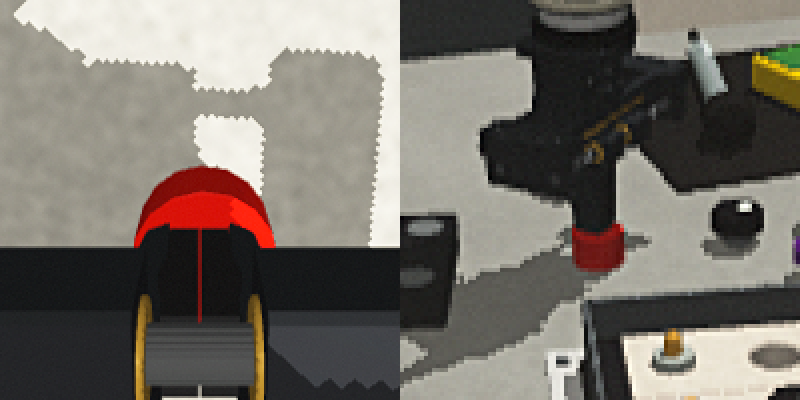

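```bash
python3 -m pendant '[[0,0.1,0,0],[0,0.2,0,0],[0,0.3,0,0],[0,0.4,0,0],[0,0.4,0,0]]'; python3 chk.py
python3 -m pendant '[[0,0,-0.03,0],[0,0,-0.03,0],[0,0,-0.03,0]]'
python3 -m pendant '[[0,0,-0.03,0],[0,0,-0.03,0],[0,0,-0.03,0]]'
```

```text
t: 11.0
position: [0.5132, 0.3444, 0.0032]
ee_rot: [3.141, -0.0, 2.358]
wrist_force: [0.2, -0.0, -0.1]
gripper_width: 0.0006
grasp_force: 0.0
11.0 [0.5132 0.3444 0.0032] 0.0006213366709182041 0.0 [ 0.2 -0.  -0.1]
scene 327 [263.1 258. ] (252, 248, 23, 20)
scene 225 [373.9 300.1] (367, 291, 17, 20)
side 119 [239.1 170.6] (233, 165, 13, 13)
side 28 [301.8 196.1] (299, 192, 8, 9)
t: 11.4
position: [0.5128, 0.342, -0.0003]
ee_rot: [-3.141, -0.0, 2.356]
wrist_force: [-0.2, 0.1, 1.2]
gripper_width: 0.0004
grasp_force: 0.0
t: 11.7
position: [0.5129, 0.3423, -0.0032]
ee_rot: [-3.141, -0.0, 2.356]
wrist_force: [-0.3, -0.6, 0.4]
gripper_width: 0.0006
grasp_force: 0.0
```

Run:
```python
from h import *
s=r.observe();p=s['position']
for n in ['side','scene','wrist']:
    im,c=cap(n); u,v=proj(c,p); g=im.max(2); u0=int(round(u)); print(n,u,v,proj(c,p+[0,0,.03]),'col',g[int(v)-22:int(v)+12,u0].tolist())
```

```text
side 235.22592757036077 170.47452304074065 [234.70943278 161.83740952] col [22, 26, 29, 26, 29, 28, 27, 32, 27, 30, 28, 32, 30, 27, 32, 25, 38, 87, 137, 123, 188, 235, 120, 97, 101, 105, 104, 103, 103, 94, 132, 180, 171, 168]
scene 386.2117965235209 315.26449656143626 [388.95435563 310.23251343] col [113, 113, 109, 110, 102, 60, 49, 49, 49, 49, 49, 48, 48, 49, 49, 40, 169, 133, 85, 85, 69, 67, 79, 61, 52, 56, 56, 80, 53, 58, 49, 46, 49, 50]
wrist 279.7791702909027 242.43007572634565 [279.86995816 263.82462002] col [166, 166, 168, 166, 165, 165, 167, 163, 165, 165, 165, 168, 169, 169, 172, 169, 168, 165, 166, 165, 166, 164, 167, 171, 123, 86, 86, 87, 87, 88, 88, 91, 91, 91]
```

```bash
python3 -m pendant '[[0.3,0,0,0],[0.5,0,0,0],[0.5,0,0,0],[0.5,0,0,0]]'
python3 - <<'E'
from h import *
s=r.observe();p=s['position']
A=[]
for n,k,w in [('side',8,50),('wrist',4,100)]:
    im,c=cap(n); u,v=proj(c,p); print(n,u,v); u0=int(round(u));v0=int(round(v))
    g=im.max(2); print(g[v0-22:v0+12,u0].tolist())
    t=im[v0-w//2:v0+w//2,u0-w//2:u0+w//2].copy(); t[w//2,w//2]=(0,255,0); A.append(t.repeat(k,0).repeat(k,1))
cv2.imwrite('pics/m7.png',np.hstack(A)[:,:,::-1])
E
```

```text
t: 12.25
position: [0.5628, 0.3423, -0.0032]
ee_rot: [-3.141, -0.0, 2.356]
wrist_force: [-0.7, 0.4, -0.1]
gripper_width: 0.0006
grasp_force: 0.0
side 250.38216745112436 168.261058210949
[24, 23, 29, 32, 30, 31, 33, 31, 31, 27, 31, 26, 29, 34, 29, 28, 42, 78, 132, 187, 153, 82, 92, 94, 97, 87, 133, 158, 121, 177, 176, 172, 171, 172]
wrist 280.9903724388946 243.30931878820542
[158, 161, 165, 163, 166, 169, 169, 167, 170, 169, 166, 164, 166, 163, 163, 161, 159, 161, 162, 160, 161, 164, 141, 70, 10, 13, 16, 17, 16, 16, 13, 15, 16, 15]
```

View pics/m7.png

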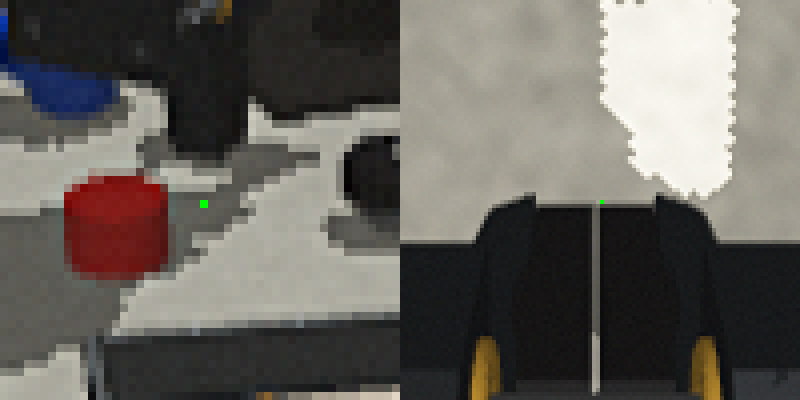

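```bash
python3 -m pendant '[[0,0,-0.05,0],[0,0,-0.1,0],[0,0,-0.14,0],[0,0,-0.14,0]]'
python3 -m pendant '[[0,0,-0.02,0],[0,0,-0.02,0]]'|sed -n '2p;4p'
python3 -m pendant '[[0,0,-0.02,0],[0,0,-0.02,0]]'|sed -n '2p;4p'
python3 -m pendant '[[0,0,-0.015,0],[0,0,-0.015,0]]'|sed -n '2p;4p'
```

```text
t: 12.75
position: [0.5619, 0.3421, -0.0182]
ee_rot: [-3.14, -0.001, 2.356]
wrist_force: [-0.0, 0.9, 0.1]
gripper_width: 0.0007
grasp_force: 0.0
position: [0.5629, 0.3425, -0.0192]
wrist_force: [0.3, 0.2, -0.2]
position: [0.563, 0.3424, -0.0211]
wrist_force: [-0.5, -0.0, -0.2]
position: [0.5629, 0.3424, -0.0227]
wrist_force: [-0.2, 0.2, 0.3]
```

```bash
for k in 1 ; do python3 -m pendant '[[0,0,-0.015,0],[0,0,-0.015,0]]'|sed -n '2p;4p'; done
python3 -m pendant '[[0,0,-0.01,0],[0,0,-0.01,0]]'|sed -n '2p;4p'
python3 -m pendant '[[0,0,-0.01,0],[0,0,-0.01,0]]'|sed -n '2p;4p'
python3 -m pendant '[[0,0,-0.01,0],[0,0,-0.01,0]]'|sed -n '2p;4p'
```

```text
position: [0.5629, 0.3424, -0.0242]
wrist_force: [-0.3, -0.6, -0.0]
position: [0.563, 0.3425, -0.0242]
wrist_force: [-1.5, -0.4, 4.2]
position: [0.563, 0.3425, -0.0243]
wrist_force: [-4.3, -2.5, 10.3]
position: [0.563, 0.3425, -0.0243]
wrist_force: [-6.4, -3.3, 16.3]
```

```bash
python3 -m pendant '[[0,0,0.3,0],[0,0,0.63,0],[0.3,-0.2,0.63,0],[0.62,-0.45,0.63,0],[0.62,-0.45,0.63,0]]' 0.3 20
python3 -m pendant '[[0,0,0,0],[0,0,-0.2,0],[0,0,-0.41,0],[0,0,-0.41,0],[0,0,-0.41,0]]'
python3 -m pendant '[[0,0,0,0],[0,0,0,0],[0,0,0,0],[0,0,0,0],[0,0,0,0]]' 0.8 20
```

```text
t: 14.65
position: [0.6292, 0.2951, 0.0372]
ee_rot: [3.139, 0.003, 2.353]
wrist_force: [1.0, -0.3, -0.0]
gripper_width: 0.038
grasp_force: 0.0
t: 15.15
position: [0.6233, 0.2979, -0.0058]
ee_rot: [-3.139, -0.001, 2.357]
wrist_force: [0.2, -0.4, -0.1]
gripper_width: 0.0618
grasp_force: 0.0
t: 15.65
position: [0.6258, 0.298, -0.0037]
ee_rot: [3.14, 0.0, 2.356]
wrist_force: [-1.5, 0.0, 4.7]
gripper_width: 0.0408
grasp_force: 20.0
```

```bash
python3 -m pendant '[[0,0,0.3,0],[0,0,0.6,0],[0,0,1,0],[0,0,1,0]]'
python3 -m pendant '[[-0.1,-0.4,0.05,0],[-0.2,-0.8,0.05,0],[-0.24,-1,0.05,0],[-0.24,-1,0.05,0],[-0.24,-1,0.05,0]]'
python3 -m pendant '[[-0.1,-0.4,0,0],[-0.2,-0.8,0,0],[-0.23,-1,0,0],[-0.23,-1,0,0],[-0.23,-1,0,0]]'
python3 -m pendant '[[0,-0.257,-0.2,0],[0,-0.257,-0.5,0],[0,-0.257,-0.55,0],[0,-0.257,-0.55,0],[0,-0.257,-0.55,0]]'
python3 - <<'E'
from h import *
im,c=cap('scene'); p=r.observe()['position']
for b in blobs(im,'white',(265,215,310,262),4): print('white',b[:4],ray(c,b[1],b[2],p[2]+.0345)[:2])
im,c=cap('wrist'); cv2.imwrite('pics/w8.png',im[100:400,130:430].repeat(2,0).repeat(2,1)[:,:,::-1])
E
```

```text
t: 16.05
position: [0.6294, 0.2993, 0.1021]
ee_rot: [3.131, 0.004, 2.356]
wrist_force: [0.7, 0.3, -0.4]
gripper_width: 0.0408
grasp_force: 20.0
t: 16.55
position: [0.6011, 0.1975, 0.0996]
ee_rot: [3.141, -0.001, 2.355]
wrist_force: [1.0, -0.3, -0.4]
gripper_width: 0.0409
grasp_force: 20.0
t: 17.05
position: [0.5787, 0.0986, 0.1]
ee_rot: [3.14, -0.0, 2.356]
wrist_force: [0.3, 0.2, 0.4]
gripper_width: 0.0408
grasp_force: 20.0
t: 17.55
position: [0.579, 0.073, 0.0459]
ee_rot: [3.14, 0.001, 2.357]
wrist_force: [0.5, -0.6, -0.6]
gripper_width: 0.0409
grasp_force: 20.0
white (7.0, 268.5, 218.5, (267, 217, 4, 4)) [0.58325433 0.00836872]
white (4.5, 277.59259259259255, 256.92592592592587, (275, 255, 5, 5)) [0.63337885 0.1044432 ]
```

View pics/w8.png

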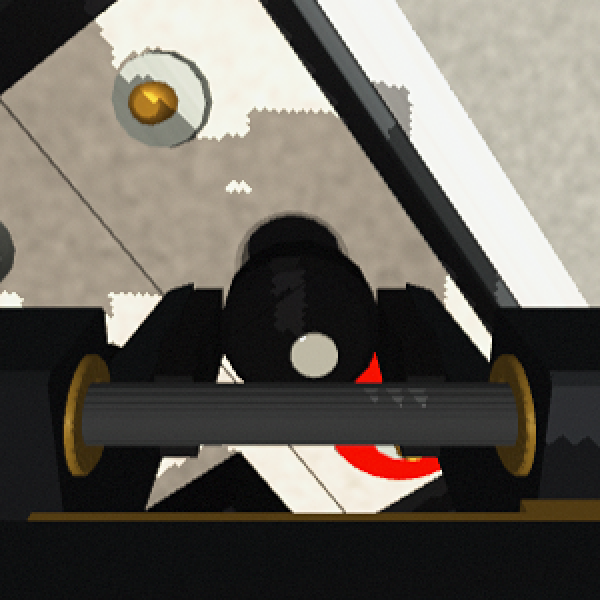

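Run:
```python
from h import *
c=imaging.get_calibration('wrist');p=r.observe()['position']
e=ray(c,130+293/2,100+213.5/2,.03)[:2]; d=np.array([-1,1])/2**.5
print(e-d*.0175, p)
for z in (.03,.014): print((ray(c,130+300/2,100+240/2,p[2]+.0045+z)[:2]-d*.021))
```

```text
[0.57719026 0.07172876] [0.57946474 0.07268548 0.04656112]
[0.57624296 0.07557829]
[0.57983565 0.07209635]
```

```bash
python3 -m pendant '[[-0.01,0,-0.1,0],[-0.01,0,-0.17,0],[-0.01,0,-0.2,0],[-0.01,0,-0.2,0]]'
python3 -m pendant '[[0,0,-0.05,0],[0,0,-0.1,0],[0,0,-0.12,0],[0,0,-0.12,0]]'
```

```text
t: 18.05
position: [0.5761, 0.0717, 0.024]
ee_rot: [-3.14, -0.001, 2.356]
wrist_force: [-0.6, 0.8, -0.7]
gripper_width: 0.0406
grasp_force: 20.0
t: 18.45
position: [0.5768, 0.0717, 0.0127]
ee_rot: [-3.141, -0.0, 2.356]
wrist_force: [-0.3, -0.1, 0.8]
gripper_width: 0.0408
grasp_force: 20.0
```

```bash
python3 -m pendant '[[0,0,-0.01,0],[0,0,-0.01,0],[0,0,-0.01,0]]' 0.36 20
python3 -m pendant '[[0,0,0.3,0],[0,0,0.6,0],[0,0,0.9,0],[0,0,0.9,0]]'
python3 -m pendant '[[-0.2,0.4,0,0],[-0.3,0.8,0,0],[-0.32,1,0,0],[-0.32,1,0,0]]'
python3 -m pendant '[[-0.2,0.5,0,0],[-0.32,1,0,0],[-0.32,1,0,0],[-0.32,1,0,0]]'
python3 -m pendant '[[0,0.31,-0.4,0],[0,0.31,-0.7,0],[0,0.31,-0.7,0],[0,0.31,-0.7,0]]'
python3 -m pendant '[[0,0,-0.25,0],[0,0,-0.47,0],[0,0,-0.47,0],[0,0,-0.47,0]]'
```

```text
t: 18.75
position: [0.5771, 0.0718, 0.0121]
ee_rot: [3.141, 0.0, 2.356]
wrist_force: [-0.5, -0.2, -0.2]
gripper_width: 0.0564
grasp_force: 0.0
t: 19.15
position: [0.5811, 0.0722, 0.1074]
ee_rot: [3.134, 0.006, 2.356]
wrist_force: [0.2, -0.4, 0.2]
gripper_width: 0.0562
grasp_force: 0.0
t: 19.55
position: [0.544, 0.174, 0.1013]
ee_rot: [-3.141, -0.001, 2.359]
wrist_force: [-0.5, 0.1, -0.3]
gripper_width: 0.0564
grasp_force: 0.0
t: 19.95
position: [0.5126, 0.272, 0.1014]
ee_rot: [-3.141, 0.0, 2.359]
wrist_force: [-0.2, -0.8, 0.1]
gripper_width: 0.0565
grasp_force: 0.0
t: 20.35
position: [0.5128, 0.3007, 0.0313]
ee_rot: [-3.139, -0.0, 2.355]
wrist_force: [0.3, 0.6, 0.9]
gripper_width: 0.0565
grasp_force: 0.0
t: 20.75
position: [0.5143, 0.3024, -0.0134]
ee_rot: [3.14, 0.001, 2.355]
wrist_force: [-0.6, 0.6, -0.0]
gripper_width: 0.0568
grasp_force: 0.0
```

```bash
python3 -m pendant '[[0,0,0,0],[0,0,0,0],[0,0,0,0],[0,0,0,0]]' 0.8 20
python3 -m pendant '[[0,0,0.4,0],[0,0,0.8,0],[0,0,1,0],[0,0,1,0]]'
python3 -m pendant '[[0.3,-0.4,0.2,0],[0.5,-0.8,0.2,0],[0.6,-1,0.2,0],[0.6,-1,0.2,0]]'
python3 -m pendant '[[0.3,-0.4,0,0],[0.5,-0.8,0,0],[0.71,-1,0,0],[0.71,-1,0,0]]'
python3 -m pendant '[[0,-0.42,-0.1,0],[0,-0.42,-0.2,0],[0,-0.42,-0.4,0],[0,-0.42,-0.4,0],[0,-0.42,-0.4,0]]'
python3 - <<'E'
from h import *
s=r.observe();p=s['position'];print(p)
im,c=cap('scene')
for b in blobs(im,'red',(230,200,300,290)): print(int(b[0]),np.round(b[1:3],1),b[3],ray(c,b[1],b[2],p[2]+.016+.013)[:2],ray(c,b[1],b[2],.03)[:2])
im,c=cap('wrist','w9')
for b in blobs(im,'red'): print(int(b[0]),np.round(b[1:3],1),b[3],ray(c,b[1],b[2],p[2]+.016+.026)[:2],ray(c,b[1],b[2],.03)[:2])
E
```

```text
t: 21.15
position: [0.5144, 0.3033, -0.0132]
ee_rot: [3.139, 0.001, 2.356]
wrist_force: [0.3, -2.0, 6.1]
gripper_width: 0.0391
grasp_force: 20.0
t: 21.55
position: [0.5159, 0.3045, 0.0894]
ee_rot: [3.134, 0.002, 2.356]
wrist_force: [1.1, 0.1, -0.6]
gripper_width: 0.039
grasp_force: 20.0
t: 21.95
position: [0.5732, 0.1999, 0.1032]
ee_rot: [-3.139, -0.0, 2.353]
wrist_force: [0.1, 0.9, -0.2]
gripper_width: 0.0391
grasp_force: 20.0
t: 22.35
position: [0.6451, 0.1008, 0.1033]
ee_rot: [-3.141, -0.0, 2.353]
wrist_force: [-0.6, 1.5, 0.3]
gripper_width: 0.039
grasp_force: 20.0
t: 22.85
position: [0.6423, 0.0622, 0.0636]
ee_rot: [-3.139, -0.003, 2.357]
wrist_force: [-0.1, 0.0, -0.3]
gripper_width: 0.0392
grasp_force: 20.0
[0.64229305 0.06217589 0.06359416]
4118 [279.5 261.3] (240, 220, 80, 71) [0.63844446 0.06648384] [0.66354237 0.0414448 ]
1779 [278.7 212.3] (241, 191, 77, 53) [0.62102559 0.08339333] [0.63595912 0.06822143]
```

Run:
```python
from h import *
s=r.observe();p=s['position'];print(p)
c=imaging.get_calibration('wrist');d=np.array([-1,1])/2**.5
print('ring',ray(c,279.3,191,.03)[:2]-d*.028)
for b in [226.3]: print('cap',ray(c,279.8,b,p[2]+.016)[:2]-d*.02,ray(c,279.8,b,p[2]+.042)[:2]-d*.02)
```

```text
[0.64407623 0.06197845 0.06546898]
ring [0.64580059 0.05953524]
cap [0.64680816 0.05889472] [0.64061196 0.06499587]
```

```bash
python3 -m pendant '[[0.01,-0.01,-0.1,0],[0.01,-0.01,-0.2,0],[0.01,-0.01,-0.27,0],[0.01,-0.01,-0.27,0]]'
python3 -m pendant '[[0,0,-0.07,0],[0,0,-0.1,0],[0,0,-0.1,0]]'
python3 -m pendant '[[0,0,-0.06,0],[0,0,-0.09,0],[0,0,-0.09,0]]'
```

```text
t: 23.35
position: [0.6434, 0.0597, 0.036]
ee_rot: [-3.139, -0.002, 2.356]
wrist_force: [0.2, 0.2, -0.1]
gripper_width: 0.0391
grasp_force: 20.0
t: 23.65
position: [0.6445, 0.0597, 0.0273]
ee_rot: [-3.141, -0.001, 2.356]
wrist_force: [-0.5, -0.2, -0.4]
gripper_width: 0.039
grasp_force: 20.0
t: 23.95
position: [0.6444, 0.0598, 0.0183]
ee_rot: [-3.141, -0.001, 2.356]
wrist_force: [0.0, 0.7, -0.5]
gripper_width: 0.0391
grasp_force: 20.0
```

```bash
python3 -m pendant '[[0,0,-0.01,0],[0,0,-0.01,0],[0,0,-0.01,0]]' 0.34 20
python3 -m pendant '[[0,0,0.3,0],[0,0,0.6,0],[0,0,0.9,0],[0,0,0.9,0]]'
python3 -m pendant '[[-0.3,-0.4,0,0],[-0.5,-0.8,0,0],[-0.6,-1,0,0],[-0.6,-1,0,0]]'
python3 -m pendant '[[-0.3,-0.4,0,0],[-0.5,-0.8,0,0],[-0.6,-1,0,0],[-0.6,-1,0,0]]'
python3 -m pendant '[[-0.3,-0.4,0,0],[-0.5,-0.8,0,0],[-0.6,-1,0,0],[-0.6,-1,0,0]]'
python3 - <<'E'
from h import *
s=r.observe();print(s['position'])
im,c=cap('scene','scene2')
for col,z in [('red',.043),('orange',.027)]:
  for b in blobs(im,col,(120,130,300,290)): print(col,int(b[0]),np.round(b[1:3],1),b[3],ray(c,b[1],b[2],z)[:2])
im,c=cap('wrist','w10')
for b in blobs(im,'orange'): print(int(b[0]),np.round(b[1:3],1),b[3],ray(c,b[1],b[2],.027)[:2],ray(c,b[1],b[2],.006)[:2],cv2.minAreaRect(np.array([ray(c,*q[0],.006)[:2] for q in b[4]],np.float32)))
E
```

```text
t: 24.25
position: [0.6452, 0.0598, 0.0183]
ee_rot: [3.141, 0.0, 2.356]
wrist_force: [0.7, 0.6, 0.0]
gripper_width: 0.0577
grasp_force: 0.0
t: 24.65
position: [0.6492, 0.0601, 0.114]
ee_rot: [3.134, 0.007, 2.356]
wrist_force: [0.7, 0.1, 0.1]
gripper_width: 0.0582
grasp_force: 0.0
t: 25.05
position: [0.5829, -0.0424, 0.1069]
ee_rot: [-3.14, -0.001, 2.353]
wrist_force: [0.4, 0.1, 0.1]
gripper_width: 0.0585
grasp_force: 0.0
t: 25.45
position: [0.5242, -0.1415, 0.1075]
ee_rot: [-3.141, -0.0, 2.353]
wrist_force: [-0.2, -0.6, -0.1]
gripper_width: 0.0583
grasp_force: 0.0
t: 25.85
position: [0.4652, -0.2411, 0.1079]
ee_rot: [3.141, 0.0, 2.354]
wrist_force: [-0.1, 1.5, 0.8]
gripper_width: 0.058
grasp_force: 0.0
[ 0.46517189 -0.24110634  0.10786069]
red 362 [263. 257.] (252, 246, 23, 22) [0.6473282  0.06513447]
orange 243 [205.8 160.6] (189, 150, 35, 22) [ 0.57267454 -0.30156226]
orange 70 [247.  140.4] (241, 133, 13, 13) [ 0.4319214  -0.29109802]
1641 [205.  223.7] (181, 201, 50, 45) [ 0.42827958 -0.29698517] [ 0.4291702  -0.30571178] ((0.42980825901031494, -0.3055722415447235), (0.04729649797081947, 0.04517896845936775), 39.873836517333984)
650 [279.  335.6] (253, 322, 50, 35) [ 0.55786985 -0.33342029] [ 0.56959445 -0.34519295] ((0.5707852244377136, -0.35046786069869995), (0.028084272518754005, 0.06327200680971146), 15.823866844177246)
244 [311.9 280.5] (293, 270, 37, 22) [ 0.53681521 -0.26834777] [ 0.5467796  -0.27468024] ((0.5504850745201111, -0.2792569696903229), (0.02835439145565033, 0.027524782344698906), 16.43958854675293)
29 [557.8   6.4] (556, 0, 4, 15) [0.50228067 0.01574057] [0.50935791 0.03315838] ((0.5097557902336121, 0.03266586363315582), (0.002349240705370903, 0.010331839323043823), 58.92658996582031)
```

```bash
python3 -m pendant '[[-0.36,-0.56,0,0],[-0.36,-0.56,-0.3,0],[-0.36,-0.56,-0.6,0],[-0.36,-0.56,-0.6,0]]'
python3 -m pendant '[[0,0,-0.25,0],[0,0,-0.49,0],[0,0,-0.49,0],[0,0,-0.49,0]]'
python3 -m pendant '[[0,0,0,0],[0,0,0,0],[0,0,0,0],[0,0,0,0]]' 0.8 20
python3 -m pendant '[[0,0,0.3,0],[0,0,0.7,0],[0,0,1,0],[0,0,1,0],[0,0,1,0]]'
```

```text
t: 26.35
position: [0.4268, -0.2927, 0.044]
ee_rot: [-3.141, -0.008, 2.357]
wrist_force: [-0.2, 1.1, -0.4]
gripper_width: 0.0579
grasp_force: 0.0
t: 26.75
position: [0.43, -0.2954, -0.0003]
ee_rot: [3.141, -0.0, 2.358]
wrist_force: [-0.8, 0.1, 0.0]
gripper_width: 0.0583
grasp_force: 0.0
t: 27.15
position: [0.4303, -0.297, 0.0006]
ee_rot: [3.141, 0.003, 2.356]
wrist_force: [0.3, 1.2, 6.9]
gripper_width: 0.0409
grasp_force: 20.0
t: 27.65
position: [0.4292, -0.2965, 0.0996]
ee_rot: [3.141, 0.002, 2.356]
wrist_force: [-0.3, 0.3, -0.7]
gripper_width: 0.0409
grasp_force: 20.0
```

```bash
python3 -m pendant '[[0.3,0.5,0,0],[0.6,1,0,0],[0.6,1,0,0],[0.6,1,0,0]]'
python3 -m pendant '[[0.3,0.5,0,0],[0.61,1,0,0],[0.61,1.0,0,0],[0.61,1.0,0,0]]'
python3 -m pendant '[[0,0.05,-0.2,0],[0,0.05,-0.4,0],[0,0.05,-0.5,0],[0,0.05,-0.5,0],[0,0.05,-0.5,0]]'
python3 - <<'E'
from h import *
s=r.observe();p=s['position'];print(p)
im,c=cap('wrist','w11');d=np.array([-1,1])/2**.5
for b in blobs(im,'orange')[:2]: print('or',int(b[0]),np.round(b[1:3],1),b[3])
ys=blobs(im,'yellow',None,60)
for b in ys: print('ye',int(b[0]),np.round(b[1:3],1),b[3],ray(c,b[3][0]+b[3][2]/2,b[3][1],.03)[:2]-d*.0315)
E
```

```text
t: 28.05
position: [0.4882, -0.1935, 0.0966]
ee_rot: [-3.141, -0.004, 2.359]
wrist_force: [-0.6, -0.4, -0.8]
gripper_width: 0.0412
grasp_force: 20.0
t: 28.45
position: [0.5497, -0.0951, 0.0975]
ee_rot: [-3.14, -0.002, 2.359]
wrist_force: [-0.3, 0.9, -0.9]
gripper_width: 0.0411
grasp_force: 20.0
t: 28.95
position: [0.5495, -0.0922, 0.0489]
ee_rot: [-3.141, -0.0, 2.355]
wrist_force: [-0.3, -0.8, -1.3]
gripper_width: 0.0406
grasp_force: 20.0
[ 0.54949855 -0.09215119  0.04889141]
or 4371 [279.5 259.2] (240, 224, 80, 67)
or 346 [333.6  59.9] (324, 49, 21, 24)
ye 1596 [280.8 212. ] (234, 189, 94, 59) [ 0.55115121 -0.09290727]
ye 1307 [279.4 265.8] (258, 246, 44, 40) [ 0.57883941 -0.12154881]
ye 135 [334.2  58.8] (328, 52, 13, 15) [ 0.51598167 -0.01392617]
```

```bash
python3 -m pendant '[[0.01,0,-0.1,0],[0.01,0,-0.2,0],[0.01,0,-0.22,0],[0.01,0,-0.22,0]]'
python3 -m pendant '[[0,0,-0.06,0],[0,0,-0.12,0],[0,0,-0.14,0],[0,0,-0.14,0]]'
```

```text
t: 29.4
position: [0.5502, -0.091, 0.026]
ee_rot: [-3.141, -0.002, 2.356]
wrist_force: [-0.4, 0.4, -1.4]
gripper_width: 0.0409
grasp_force: 20.0
t: 29.8
position: [0.5509, -0.0912, 0.0129]
ee_rot: [-3.141, -0.0, 2.356]
wrist_force: [-0.6, -0.2, -0.3]
gripper_width: 0.0411
grasp_force: 20.0
```

```bash
python3 -m pendant '[[0,0,-0.01,0],[0,0,-0.01,0],[0,0,-0.01,0]]' 0.38 20
python3 -m pendant '[[0,0,0.3,0],[0,0,0.6,0],[0,0,0.9,0],[0,0,0.9,0]]'
python3 -m pendant '[[0.1,-0.4,0,-0.15],[0.15,-0.8,0,-0.3],[0.15,-1,0,-0.45],[0.15,-1,0,-0.6],[0.15,-1,0,-0.65]]'
python3 -m pendant '[[0,-0.4,0,0],[0,-0.8,0,0],[0,-0.8,0,0],[0,-0.8,0,0]]' 0.3
python3 - <<'E'
from h import *
s=r.observe();print(s['position'],s['ee_rot'])
im,c=cap('scene','scene3')
for col,z in [('red',.043),('orange',.039),('black',.054)]:
  for b in blobs(im,col,(230,180,320,290)): print(col,int(b[0]),np.round(b[1:3],1),b[3],ray(c,b[1],b[2],z)[:2])
im,c=cap('wrist','w12')
for b in blobs(im,'orange')[:4]: print(int(b[0]),np.round(b[1:3],1),b[3],cv2.minAreaRect(np.array([ray(c,*q[0],.006)[:2] for q in b[4]],np.float32)))
E
```

```text
t: 30.1
position: [0.5511, -0.0912, 0.012]
ee_rot: [3.142, 0.0, 2.356]
wrist_force: [0.7, -0.3, 0.2]
gripper_width: 0.0547
grasp_force: 0.0
t: 30.5
position: [0.5549, -0.092, 0.1072]
ee_rot: [3.136, 0.008, 2.356]
wrist_force: [-0.2, 0.6, 0.3]
gripper_width: 0.0546
grasp_force: 0.0
t: 31.0
position: [0.5653, -0.1921, 0.1008]
ee_rot: [-3.14, -0.001, 1.841]
wrist_force: [-0.4, -0.1, -0.3]
gripper_width: 0.0549
grasp_force: 0.0
t: 31.4
position: [0.5652, -0.2716, 0.1009]
ee_rot: [-3.141, -0.001, 1.844]
wrist_force: [0.0, -0.4, 0.4]
gripper_width: 0.0618
grasp_force: 0.0
[ 0.56524864 -0.27158652  0.10087579] [-3.14057778e+00 -1.46497801e-03  1.84364936e+00]
red 361 [262.9 257. ] (252, 246, 23, 22) [0.64736265 0.06506658]
orange 162 [256.  197.7] (249, 191, 16, 16) [ 0.55001473 -0.09014182]
black 888 [277.8 268.8] (230, 244, 90, 46) [0.64365629 0.11658871]
black 876 [243.4 213.9] (230, 180, 39, 64) [ 0.61200897 -0.05924109]
black 612 [297.2 195.3] (271, 180, 49, 45) [ 0.46945696 -0.01654107]
black 251 [243.  255.9] (230, 230, 29, 49) [0.68439853 0.0377231 ]
black 199 [287.7 244.2] (280, 237, 17, 16) [0.58424091 0.08102044]
black 179 [270.8 220.1] (263, 213, 17, 15) [5.71156929e-01 2.13770034e-04]
2490 [263. 239.] (248, 195, 31, 97) ((0.5608341097831726, -0.3138156533241272), (0.02799011580646038, 0.0988340675830841), 15.979293823242188)
```

```bash
python3 -m pendant '[[-0.01,-0.49,0,0],[-0.01,-0.49,-0.3,0],[-0.01,-0.49,-0.6,0],[-0.01,-0.49,-0.9,0],[-0.01,-0.49,-0.9,0]]'
python3 -m pendant '[[0,0,-0.2,0],[0,0,-0.3,0],[0,0,-0.33,0],[0,0,-0.33,0],[0,0,-0.33,0]]'
```

```text
t: 32.0
position: [0.561, -0.3164, 0.0068]
ee_rot: [-3.135, -0.008, 1.847]
wrist_force: [-0.8, 0.8, -0.3]
gripper_width: 0.0616
grasp_force: 0.0
t: 32.5
position: [0.5658, -0.3205, -0.0198]
ee_rot: [3.14, 0.001, 1.846]
wrist_force: [0.3, 0.1, 1.0]
gripper_width: 0.0612
grasp_force: 0.0
```

```bash
python3 -m pendant '[[0,0,-0.025,0],[0,0,-0.025,0],[0,0,-0.025,0]]'
python3 -m pendant '[[0,0,0,0],[0,0,0,0],[0,0,0,0],[0,0,0,0],[0,0,0,0]]' 0.9 30
```

```text
t: 32.8
position: [0.5651, -0.3203, -0.0232]
ee_rot: [3.141, 0.0, 1.846]
wrist_force: [0.3, 0.0, -1.0]
gripper_width: 0.0616
grasp_force: 0.0
t: 33.3
position: [0.5647, -0.3202, -0.0235]
ee_rot: [-3.141, -0.0, 1.846]
wrist_force: [-1.4, -0.2, 0.3]
gripper_width: 0.0273
grasp_force: 30.0
```

```bash
python3 -m pendant '[[0,0,0.4,0],[0,0,0.8,0],[0,0,1,0],[0,0,1,0]]'
python3 -m pendant '[[-0.1,0.4,0.1,-0.15],[-0.15,0.8,0.2,-0.3],[-0.2,1,0.2,-0.45],[-0.2,1,0.2,-0.56],[-0.2,1,0.2,-0.56]]'
python3 -m pendant '[[-0.1,0.5,0,0],[-0.2,1,0,0],[-0.2,1,0,0],[-0.2,1,0,0]]'
python3 -m pendant '[[-0.1,0.5,0,0],[-0.2,1,0,0],[-0.2,1,0,0],[-0.2,1,0,0]]'
python3 -m pendant '[[-0.015,0.624,0,0],[-0.015,0.624,-0.2,0],[-0.015,0.624,-0.35,0],[-0.015,0.624,-0.35,0]]'
python3 - <<'E'
from h import *
s=r.observe();p=s['position'];print(p,s['ee_rot'])
im,c=cap('wrist','w13')
h,sa,v=[x.astype(int) for x in cv2.split(cv2.cvtColor(im,cv2.COLOR_RGB2HSV))]
for b in blobs(im,'orange')[:5]: print('or',int(b[0]),np.round(b[1:3],1),b[3])
for n in (.083,0):
  for z in (.052,.038): print(np.round(proj(c,[.564-.068*.9867+n*.1626,-.0101+.068*.1626+n*.9867,z]),1))
L=p[2]+.0233+.006; y=np.array([.1626,.9867])
for k in (.0415,-.0415,.0595): print('slot',np.round(proj(c,[*(p[:2]+k*y),L]),1))
im,c=cap('scene','scene4')
for b in blobs(im,'orange')[:5]: print('or',int(b[0]),np.round(b[1:3],1),b[3])
E
```

```text
t: 33.7
position: [0.5678, -0.3218, 0.0807]
ee_rot: [3.136, 0.006, 1.846]
wrist_force: [0.8, -0.2, -1.3]
gripper_width: 0.0275
grasp_force: 30.0
t: 34.2
position: [0.5436, -0.2188, 0.0944]
ee_rot: [-3.138, -0.001, 1.407]
wrist_force: [0.1, 0.2, -1.0]
gripper_width: 0.0272
grasp_force: 30.0
t: 34.6
position: [0.5242, -0.1195, 0.0953]
ee_rot: [-3.14, 0.0, 1.409]
wrist_force: [0.9, 0.2, -1.2]
gripper_width: 0.0275
grasp_force: 30.0
t: 35.0
position: [0.5054, -0.0206, 0.0962]
ee_rot: [3.141, 0.001, 1.408]
wrist_force: [-0.0, -1.0, -1.7]
gripper_width: 0.0274
grasp_force: 30.0
t: 35.4
position: [0.5024, 0.0406, 0.0593]
ee_rot: [-3.138, 0.002, 1.405]
wrist_force: [-0.7, 0.2, -1.4]
gripper_width: 0.027
grasp_force: 30.0
[0.50238505 0.04056541 0.05926843] [-3.13765275e+00  1.54662161e-03  1.40528207e+00]
or 7455 [279.4 219.6] (250, 152, 59, 140)
or 618 [279.  341.9] (255, 323, 50, 34)
[281.3 170.7]
[281.2 167.7]
[281.3 293.5]
[281.3 283. ]
slot [279.4 184.2]
slot [279.7 331.2]
slot [279.3 146.2]
or 220 [308.9 215.8] (300, 201, 20, 33)
or 157 [255.7 197.9] (249, 191, 15, 16)
```

Run:
```python
from h import *
im=cv2.imread('pics/w13.png')
hsv=cv2.cvtColor(im,cv2.COLOR_BGR2HSV)
for rr in range(148,216,4): print(rr,' '.join('%d/%d/%d'%tuple(hsv[rr,u]) for u in range(262,300,4)))
```

```text
148 28/14/243 24/15/244 25/29/219 30/23/87 36/18/203 35/16/203 38/20/204 28/28/148 33/10/250 28/13/244
152 11/148/181 11/145/183 10/141/184 10/148/177 10/147/177 10/109/189 10/109/191 11/109/190 9/170/162 12/105/199
156 13/182/244 13/183/243 13/181/244 13/182/244 13/183/244 13/182/244 12/180/244 13/178/244 13/180/244 13/180/244
160 12/180/243 12/180/244 13/181/244 13/182/243 13/180/244 13/180/244 13/180/243 12/179/244 12/180/243 13/180/243
164 13/185/247 12/185/247 13/185/247 13/182/247 13/180/245 13/182/246 12/178/245 12/184/245 12/186/244 13/183/245
168 63/19/134 40/23/132 38/21/131 18/210/124 19/206/178 19/206/181 20/199/236 20/99/180 32/15/225 10/147/118
172 49/15/236 34/18/200 37/17/132 18/204/161 19/206/178 19/205/180 19/204/186 18/184/157 36/17/223 9/221/126
176 51/14/235 32/16/226 37/17/132 18/221/113 19/211/172 19/203/178 18/208/124 24/51/186 32/16/227 9/220/125
180 19/33/171 34/16/221 34/16/227 36/19/131 19/126/93 17/238/76 36/20/193 34/17/221 32/16/220 9/217/126
184 22/34/202 18/37/179 37/25/132 33/21/131 27/21/132 36/17/228 34/18/226 34/17/226 34/16/226 9/224/123
188 21/34/227 18/53/160 17/44/173 33/19/134 40/23/131 32/18/230 35/19/224 28/13/240 33/11/245 10/212/173
192 23/35/228 33/12/249 17/42/171 19/44/168 28/12/245 26/15/244 30/10/244 33/9/244 28/15/244 10/211/172
196 19/38/229 23/17/248 18/45/159 20/42/158 24/15/244 25/14/244 30/11/244 35/11/245 24/16/244 10/208/172
200 16/67/189 23/17/245 18/43/165 19/45/166 25/14/245 28/13/244 22/16/244 19/22/243 20/19/244 10/201/218
204 14/78/147 19/40/211 19/46/167 17/45/175 30/12/245 34/7/245 27/11/244 19/20/243 26/15/244 11/201/219
208 13/88/125 18/44/170 17/44/173 20/43/173 43/7/251 34/8/245 30/11/244 23/17/244 24/17/244 11/197/219
212 9/196/86 10/210/96 10/200/106 9/206/99 10/212/94 9/214/81 9/215/95 9/211/93 10/216/92 10/191/224
```

```bash
python3 -m pendant '[[0,0.02,0,0],[0,0.02,-0.1,0],[0,0.02,-0.1,0],[0,0.02,-0.1,0]]'
python3 - <<'E'
from h import *
s=r.observe();p=s['position'];print(p,s['ee_rot'])
im,c=cap('wrist','w14')
for b in blobs(im,'orange')[:2]: print('or',int(b[0]),np.round(b[1:3],1),b[3])
hsv=cv2.cvtColor(im,cv2.COLOR_RGB2HSV).astype(int)
m=((hsv[...,0]>15)&(hsv[...,0]<23)&(hsv[...,1]>180)).astype(np.uint8)[100:330,240:320]
n,l,st,ce=cv2.connectedComponentsWithStats(m)
for i in range(1,n):
  if st[i,4]>15: print('stud',st[i],ce[i]+[240,100])
for n in (.083,0): print(np.round(proj(c,[.564-.068*.9867+n*.1626,-.0101+.068*.1626+n*.9867,.052]),1))
E
```

```text
t: 35.9
position: [0.5032, 0.044, 0.0512]
ee_rot: [-3.141, 0.0, 1.406]
wrist_force: [-1.4, 0.0, -1.7]
gripper_width: 0.0271
grasp_force: 30.0
[0.50318601 0.04402416 0.05123738] [-3.14093864e+00  1.76656425e-04  1.40571627e+00]
or 7440 [279.4 219.6] (250, 152, 59, 139)
or 619 [279.  341.9] (255, 323, 50, 34)
stud [ 32  68  19  21 273] [281.15018315 178.15384615]
[281.  178.7]
[281.  304.9]
```

```bash
python3 -m pendant '[[0.01,0,-0.1,0],[0.01,0,-0.2,0],[0.01,0,-0.2,0],[0.01,0,-0.2,0]]'
python3 -m pendant '[[0,0,-0.05,0],[0,0,-0.1,0],[0,0,-0.14,0],[0,0,-0.14,0],[0,0,-0.14,0]]'
python3 -m pendant '[[0,0,-0.02,0],[0,0,-0.02,0],[0,0,-0.02,0]]'
```

```text
t: 36.35
position: [0.5037, 0.0442, 0.0307]
ee_rot: [-3.14, 0.0, 1.406]
wrist_force: [-0.7, -0.0, -1.9]
gripper_width: 0.0273
grasp_force: 30.0
t: 36.85
position: [0.5043, 0.0442, 0.0173]
ee_rot: [-3.141, 0.0, 1.406]
wrist_force: [-0.3, -1.4, -1.0]
gripper_width: 0.0274
grasp_force: 30.0
t: 37.15
position: [0.5046, 0.0442, 0.0156]
ee_rot: [3.141, -0.0, 1.406]
wrist_force: [0.5, 0.7, -1.9]
gripper_width: 0.0274
grasp_force: 30.0
```

```bash
python3 -m pendant '[[0,0,-0.01,0],[0,0,-0.01,0],[0,0,-0.01,0]]' 0.58 20
python3 -m pendant '[[0,0,0.15,0],[0,0,0.5,0],[0,0,1,0],[0,0,1,0]]'
python3 -m pendant '[[-0.4,0.5,0,0.1],[-0.8,1,0,0.3],[-0.9,1,0,0.5],[-0.9,1,0,0.5]]'
python3 - <<'E'
from h import *
s=r.observe();p=s['position'];print(p,s['ee_rot'])
A=np.array([.564,-.0101]);R=np.array([[.9867,.1626],[-.1626,.9867]])
im,c=cap('scene','scene5')
for b in blobs(im,'orange')[:4]: print('or',int(b[0]),np.round(b[1:3],1),b[3],cv2.minAreaRect(np.array([R.T@(ray(c,*q[0],.044)[:2]-A) for q in b[4]],np.float32)))
for b in blobs(im,'black',(278,232,300,255)): print('plug',b[:4],R.T@(ray(c,b[1],b[2],.038)[:2]-A))
b=blobs(im,'black',(385,232,450,305))[0]; q=b[4][:,0,:]
mp=np.array([ray(c,*x,.028)[:2] for x in q],np.float32); print('cover',b[3],cv2.minAreaRect(mp),b[1:3],ray(c,b[1],b[2],.014)[:2])
im,c=cap('wrist','w15')
bs=blobs(im,'black',None,1000)
for b in bs: print('wb',int(b[0]),b[3],cv2.minAreaRect(b[4]))
for q in [(.38,.307),(.38,.307)]: print(proj(c,[*q,.028]))
E
```

```text
t: 37.45
position: [0.5048, 0.0442, 0.0148]
ee_rot: [3.141, -0.0, 1.406]
wrist_force: [0.8, -0.5, -0.7]
gripper_width: 0.0372
grasp_force: 0.0
t: 37.85
position: [0.5104, 0.0445, 0.122]
ee_rot: [3.128, -0.003, 1.406]
wrist_force: [1.3, -0.3, 1.0]
gripper_width: 0.0371
grasp_force: 0.0
t: 38.25
position: [0.411, 0.1458, 0.1136]
ee_rot: [-3.139, -0.001, 1.805]
wrist_force: [0.2, -0.3, -0.1]
gripper_width: 0.0368
grasp_force: 0.0
[0.41100946 0.14583883 0.11361825] [-3.13927421e+00 -7.88400425e-04  1.80493436e+00]
or 383 [302.6 219.7] (286, 202, 34, 37) ((-0.06706926226615906, 0.04314640909433365), (0.11846143752336502, 0.02789314091205597), 89.86984252929688)
or 163 [255.9 197.7] (249, 191, 16, 16) ((0.0003796648234128952, -0.0750608742237091), (0.050769928842782974, 0.039587631821632385), 62.609561920166016)
plug (199.0, 287.65912897822443, 244.2051926298157, (280, 237, 17, 16)) [0.00029596 0.08481904]
cover (389, 239, 51, 56) ((0.38685980439186096, 0.3054632544517517), (0.13774187862873077, 0.05593410134315491), 75.81096649169922) (413.6825806451613, 267.0458781362007) [0.37948618 0.30690498]
wb 63570 (0, 210, 560, 210) ((279.5, 314.5), (209.0, 559.0), 90.0)
wb 5390 (223, 0, 96, 100) ((267.6517639160156, 36.79637908935547), (59.354225158691406, 110.0224609375), 25.74070930480957)
[286.40569093  -6.38116776]
[286.40569093  -6.38116776]
```

```bash
python3 -m pendant '[[-0.1,0.3,0,-0.19],[-0.2,0.5,0,-0.38],[-0.3,0.5,0,-0.57],[-0.3,0.5,0,-0.614],[-0.3,0.5,0,-0.614]]' 0.15
python3 - <<'E'
from h import *
s=r.observe();p=s['position'];print(p,s['ee_rot'])
im,c=cap('wrist','w16')
for b in blobs(im,'black',(0,0,560,205),1000): 
  print('wb',int(b[0]),b[3],cv2.minAreaRect(b[4]))
  for z in (.028,.0): print(z,cv2.minAreaRect(np.array([ray(c,*q[0],z)[:2] for q in b[4]],np.float32)))
  x,y,w,hh=b[3]
  m=np.zeros(im.shape[:2],np.uint8);cv2.drawContours(m,[b[4]],-1,1,-1)
  g=((im.max(2)>75)&(m>0)).astype(np.uint8)
  for t in cv2.findContours(g,cv2.RETR_EXTERNAL,cv2.CHAIN_APPROX_NONE)[0]:
    if cv2.contourArea(t)>60: M=cv2.moments(t);u,v=M['m10']/M['m00'],M['m01']/M['m00'];print('dot',cv2.contourArea(t),u,v,ray(c,u,v,.028)[:2])
E
```

```text
t: 38.85
position: [0.3856, 0.1938, 0.1146]
ee_rot: [3.141, -0.0, 1.314]
wrist_force: [-0.8, -0.4, -0.6]
gripper_width: 0.0741
grasp_force: 0.0
[0.38561625 0.19377682 0.11455236] [ 3.14087037e+00 -9.05987025e-05  1.31418680e+00]
wb 8715 (206, 0, 61, 165) ((238.78038024902344, 81.82734680175781), (166.87429809570312, 56.97377395629883), 86.98721313476562)
0.028 ((0.3787723779678345, 0.2985895574092865), (0.12345454841852188, 0.043659765273332596), 75.77195739746094)
0.0 ((0.3762159049510956, 0.30293354392051697), (0.13690905272960663, 0.048417963087558746), 75.77194213867188)
dot 878.0 239.5222095671982 134.0153758542141 [0.36917394 0.26343288]
dot 1165.5 234.79865579865577 22.273273273273272 [0.38962587 0.34402521]
```

```bash
python3 -m pendant '[[-0.06,0.5,0,0],[-0.06,1,0,0],[-0.06,1,0,0],[-0.06,1,0,0]]'
python3 -m pendant '[[0,0.11,-0.3,0],[0,0.11,-0.6,0],[0,0.11,-0.8,0],[0,0.11,-0.8,0],[0,0.11,-0.8,0]]'
```

```text
t: 39.3
position: [0.3791, 0.2946, 0.1143]
ee_rot: [3.142, 0.001, 1.318]
wrist_force: [0.5, -0.4, -0.8]
gripper_width: 0.0746
grasp_force: 0.0
t: 39.8
position: [0.3787, 0.3039, 0.0344]
ee_rot: [-3.141, 0.001, 1.315]
wrist_force: [0.7, 0.3, 0.1]
gripper_width: 0.0752
grasp_force: 0.0
```

```bash
python3 -m pendant '[[0,0,-0.25,0],[0,0,-0.45,0],[0,0,-0.45,0],[0,0,-0.45,0]]'
python3 -m pendant '[[0,0,0,0],[0,0,0,0],[0,0,0,0],[0,0,0,0],[0,0,0,0]]' 0.8 20
python3 -m pendant '[[0,0,0.3,0],[0,0,0.7,0],[0,0,1,0],[0,0,1,0],[0,0,1,0]]'
```

```text
t: 40.2
position: [0.3794, 0.3054, -0.0092]
ee_rot: [3.141, -0.001, 1.316]
wrist_force: [-0.3, 1.1, 0.9]
gripper_width: 0.0748
grasp_force: 0.0
t: 40.7
position: [0.3788, 0.3055, -0.01]
ee_rot: [3.141, -0.001, 1.317]
wrist_force: [-0.3, -1.0, 3.9]
gripper_width: 0.0428
grasp_force: 20.0
t: 41.2
position: [0.3788, 0.3055, 0.0899]
ee_rot: [3.141, -0.001, 1.316]
wrist_force: [-0.5, -0.6, -0.8]
gripper_width: 0.0431
grasp_force: 20.0
```

```bash
python3 -m pendant '[[0.2,-0.4,0.1,0.116],[0.4,-0.8,0.1,0.116],[0.5,-1,0.1,0.116],[0.5,-1,0.1,0.116]]'
python3 -m pendant '[[0.2,-0.4,0,0],[0.4,-0.8,0,0],[0.5,-1,0,0],[0.5,-1,0,0]]'
python3 -m pendant '[[0.25,-0.4,0,0],[0.25,-0.63,0,0],[0.25,-0.63,-0.2,0],[0.25,-0.63,-0.3,0],[0.25,-0.63,-0.3,0]]'
python3 -m pendant '[[0,0,-0.05,0],[0,0,-0.05,0]]'
python3 - <<'E'
from h import *
s=r.observe();p=s['position'];print(p,s['ee_rot'])
im,c=cap('wrist','w17')
A=np.array([.564,-.0101]);R=np.array([[.9867,.1626],[-.1626,.9867]])
W=lambda x,y,z:[*(A+R@np.array([x,y])),z]
for b in blobs(im,'orange')[:3]: print('or',int(b[0]),b[3])
b=blobs(im,'grey',(225,60,340,260),200)
y=np.array([.1626,.9867])
print('cov far edge pred',proj(c,[*(p[:2]+.067*y),p[2]+.038]),'link far end',proj(c,W(-.067,.1025,.044)))
g=im.max(2); print(g[60:240:3,280].tolist()); print(g[150,220:345:3].tolist())
E
```

```text
t: 41.6
position: [0.4277, 0.2025, 0.0973]
ee_rot: [-3.138, 0.003, 1.404]
wrist_force: [0.0, 0.0, -0.1]
gripper_width: 0.0426
grasp_force: 20.0
t: 42.0
position: [0.4782, 0.1039, 0.0979]
ee_rot: [-3.139, 0.001, 1.404]
wrist_force: [-0.2, 0.3, 0.2]
gripper_width: 0.0426
grasp_force: 20.0
t: 42.5
position: [0.5004, 0.0434, 0.0666]
ee_rot: [-3.135, 0.001, 1.408]
wrist_force: [-0.1, -0.5, -0.8]
gripper_width: 0.043
grasp_force: 20.0
t: 42.7
position: [0.503, 0.0431, 0.0641]
ee_rot: [-3.141, -0.0, 1.409]
wrist_force: [-0.6, 0.1, 0.5]
gripper_width: 0.0429
grasp_force: 20.0
[0.50303947 0.04306986 0.06412445] [-3.14081535e+00 -1.03828035e-05  1.40863104e+00]
cov far edge pred [279.97067772 129.40513854] link far end [282.62892834 140.98545357]
[244, 245, 245, 245, 245, 245, 244, 246, 88, 98, 98, 21, 20, 23, 23, 24, 170, 244, 244, 244, 245, 245, 245, 245, 253, 33, 35, 35, 35, 34, 34, 34, 33, 32, 149, 147, 146, 144, 143, 142, 144, 143, 138, 142, 141, 140, 140, 141, 140, 139, 138, 137, 137, 137, 33, 26, 28, 29, 28, 27]
[34, 19, 22, 20, 32, 36, 34, 33, 33, 32, 36, 36, 33, 35, 33, 34, 35, 36, 35, 33, 34, 35, 35, 33, 32, 35, 35, 33, 34, 35, 36, 35, 36, 34, 35, 32, 230, 245, 245, 245, 244, 244]
```

```bash
python3 -m pendant '[[0.01,0.01,-0.1,0],[0.01,0.01,-0.2,0],[0.01,0.01,-0.2,0],[0.01,0.01,-0.2,0]]'
python3 -m pendant '[[0,0,-0.07,0],[0,0,-0.12,0],[0,0,-0.12,0],[0,0,-0.12,0]]'
python3 -m pendant '[[0,0,-0.05,0],[0,0,-0.08,0],[0,0,-0.08,0]]'
```

```text
t: 43.15
position: [0.5039, 0.0432, 0.0438]
ee_rot: [-3.14, 0.0, 1.407]
wrist_force: [-0.1, 1.1, -0.3]
gripper_width: 0.0427
grasp_force: 20.0
t: 43.55
position: [0.5043, 0.0431, 0.0322]
ee_rot: [-3.141, 0.0, 1.407]
wrist_force: [-0.6, 0.7, -0.5]
gripper_width: 0.0428
grasp_force: 20.0
t: 43.85
position: [0.504, 0.0432, 0.0239]
ee_rot: [-3.141, 0.0, 1.407]
wrist_force: [1.0, 0.1, -0.4]
gripper_width: 0.0427
grasp_force: 20.0
```

```bash
python3 -m pendant '[[0,0,-0.02,0],[0,0,-0.035,0],[0,0,-0.035,0]]'
python3 -m pendant '[[0,0,0,0],[0,0,0,0],[0,0,0,0]]' 0.43 20
python3 -m pendant '[[0,0,0.15,0],[0,0,0.5,0],[0,0,1,0],[0,0,1,0]]'
python3 -m pendant '[[-0.3,0.5,0.2,0],[-0.6,1,0.2,0],[-0.6,1,0.2,0],[-0.6,1,0.2,0]]'
python3 -m pendant '[[-0.3,0.5,0,0],[-0.3,1,0,0],[-0.3,1,0,0],[-0.3,1,0,0]]'
python3 - <<'E'
from h import *
im,c=cap('scene','scene6'); im2,_=cap('side','side6')
A=np.array([.564,-.0101]);R=np.array([[.9867,.1626],[-.1626,.9867]])
b=[t for t in blobs(im,'black',(284,196,330,245),60)]
for t in b: print(t[:4],R.T@(ray(c,t[1],t[2],.044)[:2]-A))
a=cv2.resize(im[170:300,190:360],(520,398),interpolation=cv2.INTER_CUBIC)
d=cv2.resize(im2[170:270,230:370],(278,398))
d=cv2.resize(im2[175:270,235:340],(280,398),interpolation=cv2.INTER_CUBIC)
cv2.imwrite('pics/fin.png',np.hstack([a,d])[:,:,::-1])
E
```

```text
t: 44.15
position: [0.5043, 0.0432, 0.0208]
ee_rot: [-3.141, 0.0, 1.407]
wrist_force: [-0.8, -0.7, -0.3]
gripper_width: 0.0428
grasp_force: 20.0
t: 44.45
position: [0.5047, 0.0432, 0.0212]
ee_rot: [3.141, -0.0, 1.407]
wrist_force: [0.2, -0.2, -0.3]
gripper_width: 0.0502
grasp_force: 0.0
t: 44.85
position: [0.5102, 0.0434, 0.1284]
ee_rot: [3.128, -0.003, 1.407]
wrist_force: [1.2, -0.4, 0.0]
gripper_width: 0.0502
grasp_force: 0.0
t: 45.25
position: [0.4432, 0.1449, 0.141]
ee_rot: [-3.142, -0.001, 1.411]
wrist_force: [0.3, 0.2, -0.3]
gripper_width: 0.0501
grasp_force: 0.0
t: 45.65
position: [0.4148, 0.2437, 0.1407]
ee_rot: [3.142, 0.001, 1.41]
wrist_force: [0.2, 0.3, 0.1]
gripper_width: 0.0506
grasp_force: 0.0
(1342.5, 307.2422098075729, 217.444816883923, (284, 196, 46, 48)) [-0.08079889  0.04561787]
```

View pics/fin.png

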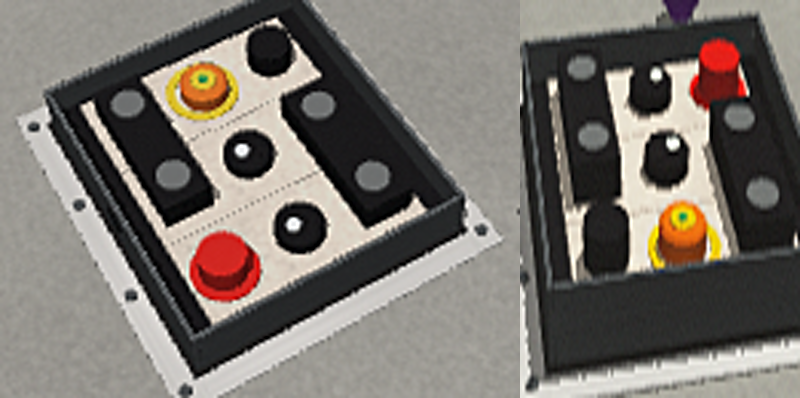

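Run:
```python
from h import *
c=imaging.get_calibration('scene');A=np.array([.564,-.0101]);R=np.array([[.9867,.1626],[-.1626,.9867]])
P=[R.T@(ray(c,*q,.058)[:2]-A) for q in [(293.6,203.6),(311.6,227.5)]]
m=(P[0]+P[1])/2;print(P,m)
if abs(m[0]+.068)<.006 and abs(m[1]-.0415)<.008: print(r.close_job())
```

```text
[array([-0.0684692, -0.0007854]), array([-0.06807463,  0.08453465])] [-0.06827192  0.04187463]
the job is handed in; nothing more can be done
None
```

I handed the job in at about 46 s. The level probe, vent plug, red cap, copper link and cover all appear fully seated in the last pictures, and I did not move the arm near the spanner or jar. The fingertips turned out to sit about 24 mm higher than the reported tool position, so the first grasps closed above the parts; I corrected for it and the later grasps held. The hand-in returned no verdict.

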